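Take a spent wound filter cartridge off its stand

TASK

The tan-brown wound filter cartridge on the leaning filter stand is spent: lift the stand's red sprung pawl by its side bar and keep it up until the hold-down arm has swung fully back, then let the pawl drop again. Slide the cartridge straight off along its leaning post without wrenching it, and set it down gently, standing upright, in the empty bay of the white tray. Leave the arm back and the pawl down, and do not disturb the older cartridge that stands in the tray.

Things in the scene. Friction and masses are not known exactly. Their poses are not given: they have to be found in the camera images.
- post: Fixed post (steel, 20 mm thick, tapered tip) that carries the cartridge. z = the post's axis, leaning 28 degrees from vertical towards the stand's front (the robot); x to the stand's back, y level to its left. Origin on the axis, 10 mm below the round seat's face (seat 72 mm wide, face at z = 10 mm; post's tip at z = 95 mm). Grey cheek plates stand behind it, x over 45 mm, y +-24 mm.
- filter_stand: The whole filter stand, fixed: aluminium base plate 220 x 120 x 14 mm, the pawl on its right-hand side. Origin at worktop height under the foot of the post; x to its back, y to its left. Its pawl bar is at z = 0.23 m, its cheek plates reach 0.27 m, and the hold-down arm stands up to about 0.34 m when it is back.
- hold_down (a joint): Hold-down arm: steel bar 110 mm long, 22 mm wide, with a black cap 48 mm across over the cartridge's top; hinge at x = 85, z = 138 mm of the post's frame. 0 to 0.05 = clamped, 2.2 rad = swung up and over to the back, at its stop. A damped spring drives it back (about 0.2 N m, full swing about 1.5 s); the ratchet and pawl hold it. If the pawl drops before about 1.4 rad it catches a tooth.
- pawl (a joint): Sprung red pawl on the stand's right-hand side. 0 = nose down in the ratchet teeth (its spring returns it there); grows as it is lifted, to 0.7 rad at most. Clear of the teeth from about 0.15 rad. Lifting takes about 3 to 8 N at the bar.
- pawl_bar (a point): Grip point on the centre line of the pawl's side bar: a level round steel bar 11 mm thick, 78 mm long, along the post's y, sticking out to the right; the point is 35 mm in from its outer end, 85 mm right of the post's axis. Can be pinched from above, one finger in front and one behind. Raising it 18 mm along the post's z and 6 mm along its x is about 0.34 rad of the pawl.
- pawl_hinge (a point): Fixed point on the pawl's pivot line (level, along the post's y), abreast of pawl_bar and 57 mm behind it; the bar swings up and back about this line.
- cartridge_center (a point): Spent cartridge on the post, tan-brown: rigid string-wound cylinder 56 mm thick, 110 mm long, through bore 26 mm, 0.12 to 0.23 kg. Point on its axis half-way along; z runs along it. At the start its centre is at z = 65 mm of the post's frame, the post 85 mm deep in the bore with 3 mm play all round: draw it 90 mm or more along the post's axis to free it.
- tray: White plastic tray, fixed, 196 mm (its y) x 124 mm (its x), walls 26 mm high, floor 4 mm thick, a 20 mm high divider across the middle making two bays of 94 x 116 mm. Origin at the centre of its underside, on the worktop.
- tray_bay (a point): Centre of the tray's empty bay (its -y bay, on the right), on the floor, 4 mm above the worktop.
- retort_stand: Fixed obstacle at the left front of the worktop: retort stand with a rod 0.52 m high; its side arm, 0.3 to 0.45 m up, reaches over towards the beakers in the middle and holds a bulb pipette. Keep the arm and gripper clear of it (pass over it, above 0.55 m, when coming from the left).
- old_cartridge_center (a point): Older, darker cartridge of the same size standing upright in the tray's other bay, to be left where it is; the point is at its centre, 55 mm above the tray's floor.
Not all that is in view belongs to the job. Leave any turquoise look-alike of the part that bears cartridge_center alone.

How it is judged:
By the outcome, as a careful person would: the job done as asked, in the order asked, and still so for the second after the job is handed in, with the robot touching nothing.
It also fails if it takes over 69 s, if anything falls off the work surface, if the arm or the gripper's body presses on something with over 40 N, if the wrist force passes 120 N, or if a joint passes its speed limit or range.

ROBOT

A 6-joint arm with a two-finger parallel gripper is mounted at the origin on a cart in front of the work surface, level with it; the furniture and walls round the work are solid. World frame = base frame: x ahead of the robot, y to its left, z up, the work surface at z = 0. Lengths are in m, angles in rad, forces in N, time in s.
With the tool pointing down it reaches from about 0.225 to 0.875 m from the base axis. Payload 3.4 kg.
Tool frame: the origin (TCP) lies at the very end of the fingers, on their centre line; the grasp point (between the pads) lies 19 mm behind it; z points along the fingers, y is the direction in which the jaws open and shut (so a half turn about z gives the same grasp; the last joint's range is limited). The gripper opens to 85 mm and grips with 20 to 120 N. Pads are 22 mm wide; open, the fingers measure 114 mm over their backs; the gripper's body (76 mm by 85 mm) begins 54 mm behind the grasp point. The pads swing forward as they close: fully open they stand 13 mm farther back than shut.
Start: joints at [1.091, 0.276, 1.505, -0, 1.361, -0.121], TCP at [0.202, 0.538, 0.231] pointing down, gripper open.
Joint ranges: [-2.89, 2.89], [-0.75, 2.08], [0.22, 2.7], [-1.18, 4.32], [0.11, 2.71], [-2.7, 2.7]. Speed limits (rad/s): [2.57, 2.57, 3.14, 3.14, 3.14, 3.14].

INTERFACE

Orientations are given as a unit quaternion [w, x, y, z].
In Python, from rig import ctrl, imaging gives the robot as it stands.
- The arm moves only by the tool arm_command, never from a script. Its argument "deltas" is a list of rows, each an object with "linear": the shift along the tool's x, y, z in mm, a list of three; "turn": the turn, a rotation vector about the tool's x, y, z in rad, a list of three. A call has 1 to 5 rows; each row shifts and turns the commanded pose from where the row before left it, along the tool's axes as they then stand; what a row does not reach is not made up. A row lasts 1/12 s, in which the tool goes at most 41.7 mm and 7.16 degrees, less where a joint would pass 70% of its speed; a pose out of reach is approached as far as the arm can. A call with a gripper value outside its range is refused whole. "claw" is the opening, from 0 (shut) to 1 (fully open), set as the call begins (left out, the last holds). The fingers move at their own pace and stop on an object; "force" is the grip in N (left out, the last holds). Time passes only in rows, so rows that do not move let the fingers close. It gives the time, the measured TCP pose, the force and the opening at its end, in the units of the state.
- ctrl.get_state(): the state, without advancing time (a new reading comes with each control period).
- imaging.camera(name): name is "side" or "top" or "wrist"; returns a dict with "img" (420x560x3 uint8, blue, green, red), "depth" (420x560 float32, m along the optical axis (not along the pixel's ray), 0 where there is no reading), "fx", "fy", "cx", "cy" (pixels), "position" and "rotation" of the camera in the world; the wrist camera has in their place "T_tool_cam" (4x4, takes a point from camera to tool coordinates, whose origin is the TCP and whose axes are the flange's). Camera axes: x right, y down, z forward; pixel columns grow to the right and rows downward; lengths in m; the calibration is good to about 2 mm. A picture is of the moment at which its call begins: read the wrist's pose just before it.
- ctrl.sign_off(): hands the job in, once; it reports no verdict.
The state is a dict: "time_s": time; "joint_pos": joint angles; "qd": joint speeds; "tau": joint torques, N m; "tool_pos": TCP position; "orientation": TCP orientation; "contact_force": force on the tool from outside, world axes, zero at the start; "ft_torque": the same for the moment, N m; "width": opening from 0.0 (shut) to 1.0 (fully open).
Only numpy, scipy, OpenCV 4.12 (cv2) and the standard library are available. Lean on these libraries where they do the work, as an engineer would, in place of code of your own. Each camera call takes 0.05 s, during which the arm holds its last target.

## Working session

There is one attempt and no reset: what is moved stays moved. The work goes in short steps, Python scripts to look and compute and a tool call to move; the robot and the scene stay as the last step left them, time stands still between calls to the robot, and variables do not carry over. Pictures are saved under pics/ and viewed, and the job is handed in when it is done.

Besides the shell and the picture viewer there is one more tool, called in YAML: its name, and indented under it one key for each argument. arm_command: Moves the arm, as the interface text tells. Its arguments: {"type":"object","properties":{"deltas":{"type":"array","items":{"type":"object","properties":{"linear":{"type":"array","items":{"type":"number"}},"turn":{"type":"array","items":{"type":"number"}}}}},"claw":{"type":"number"},"force":{"type":"number"}},"required":["deltas"]}

```bash
ls; mkdir -p pics; python3 - <<'E'
from rig import ctrl, imaging
import cv2,numpy as np,pickle
s=ctrl.get_state(); print(s)
d={}
for n in ["side","top","wrist"]:
    c=imaging.camera(n); d[n]=c
    cv2.imwrite(f"pics/{n}0.png",c["img"]); print(n,{k:v for k,v in c.items() if k not in("img","depth")})
pickle.dump(d,open("c0.pkl","wb"))
E
```

```text
pics
{'time_s': 0.0, 'joint_pos': array([ 1.09099181e+00,  2.76592392e-01,  1.50614827e+00,  2.39246863e-06,
        1.36068838e+00, -1.21007969e-01]), 'qd': array([ 0.00081816,  0.0014267 ,  0.00104151, -0.00276598,  0.00069763,
        0.00022727]), 'tau': array([ 1.12714333e-03, -4.16779876e+01, -2.45799762e+01, -1.58840714e-05,
        1.14422949e-02,  5.94119996e-06]), 'tool_pos': array([0.2016709 , 0.53790514, 0.23043516]), 'orientation': array([-2.72817638e-04,  1.78437706e-01,  9.83950782e-01, -8.76724956e-04]), 'contact_force': array([ 0.27398178, -0.19516809, -0.06483003]), 'ft_torque': array([-0.07165769,  0.03843137, -0.07748119]), 'width': 0.9979353211571829}
side {'fx': 526.9189013063125, 'fy': 526.9189013063125, 'cx': 286.0588052788573, 'cy': 211.2784191718027, 'position': array([-0.12302031, -0.75676394,  1.38986422]), 'rotation': array([-0.30310145,  0.88844544, -0.32454919,  0.11602604])}
top {'fx': 470.064903089727, 'fy': 470.064903089727, 'cx': 285.94923888825053, 'cy': 213.85052025819456, 'position': array([ 0.34934129, -0.04665485,  1.56138257]), 'rotation': array([-0.05143203,  0.71170451, -0.69945651,  0.03990021])}
wrist {'fx': 317.9034259588261, 'fy': 317.9034259588261, 'cx': 276.1773672864838, 'cy': 212.06376401396193, 'T_tool_cam': array([[-4.03046777e-04, -9.46307083e-01, -3.23268838e-01,
         8.47653680e-02],
       [ 9.99999887e-01, -4.63088381e-04,  1.08816810e-04,
        -7.71245451e-04],
       [-2.52676161e-04, -3.23268758e-01,  9.46307163e-01,
        -1.42399539e-01],
       [ 0.00000000e+00,  0.00000000e+00,  0.00000000e+00,
         1.00000000e+00]])}
```

View pics/side0.png

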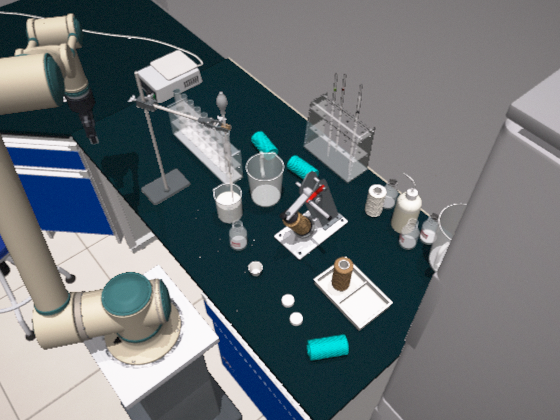

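View pics/top0.png

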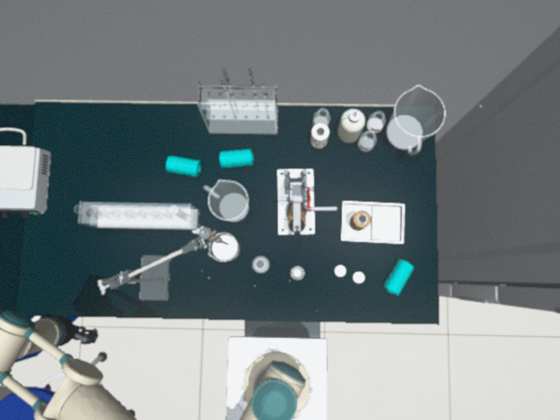

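View pics/wrist0.png

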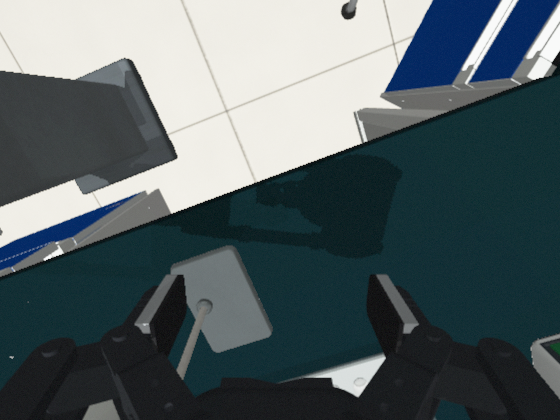

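```bash
cat > h.py <<'E'
import numpy as np,cv2,pickle
from scipy.spatial.transform import Rotation as R
def q2R(q): return R.from_quat([q[1],q[2],q[3],q[0]]).as_matrix()
def pose(c,s=None):
    if 'position' in c: return q2R(c['rotation']),np.array(c['position'])
    T=np.array(c['T_tool_cam']); Rt=q2R(s['orientation'])
    return Rt@T[:3,:3], Rt@T[:3,3]+s['tool_pos']
def cloud(c,s=None):
    Rc,p=pose(c,s); v,u=np.mgrid[:420,:560]; z=c['depth']
    P=np.stack([(u-c['cx'])/c['fx']*z,(v-c['cy'])/c['fy']*z,z],-1)
    W=P@Rc.T+p; W[z<=0]=np.nan; return W
def ray(c,u,v,s=None):
    Rc,p=pose(c,s); return p,Rc@np.array([(u-c['cx'])/c['fx'],(v-c['cy'])/c['fy'],1.])
def onz(c,u,v,z,s=None):
    p,d=ray(c,u,v,s); return p+d*(z-p[2])/d[2]
def proj(c,X,s=None):
    Rc,p=pose(c,s); q=(np.asarray(X)-p)@Rc; return np.array([c['fx']*q[...,0]/q[...,2]+c['cx'],c['fy']*q[...,1]/q[...,2]+c['cy']]).T
E
python3 - <<'E'
from h import *
d=pickle.load(open('c0.pkl','rb'))
for n,(u0,v0,u1,v1) in {'top':(265,155,415,255),'side':(260,160,400,335)}.items():
    k=5 if n=='top' else 3.4
    cv2.imwrite(f'pics/{n}0z.png',cv2.resize(d[n]['img'][v0:v1,u0:u1],None,fx=k,fy=k,interpolation=cv2.INTER_CUBIC))
    W=cloud(d[n]); 
    print(n,np.nanmedian(W[...,2]))
    hsv=cv2.cvtColor(d[n]['img'],cv2.COLOR_BGR2HSV)
    m=((hsv[...,0]<8)|(hsv[...,0]>172))&(hsv[...,1]>150)&(hsv[...,2]>60)
    print('red',np.argwhere(m).mean(0)[::-1],m.sum(),np.nanmedian(W[m],0))
E
```

```text
top 0.005166985818356951
red [308. 203.] 9 [ 0.55229986 -0.08551166  0.2447206 ]
side 0.05197506371400862
red [315.96202532 191.43037975] 79 [ 0.57024476 -0.08806475  0.24388275]
```

```bash
python3 - <<'E'
from h import *
d=pickle.load(open('c0.pkl','rb'))
for n in ['top','side']:
    W=cloud(d[n]); 
    print(n)
    if n=='top':
        for v in range(168,238,4):
            print(v,' '.join('%4d'%(1000*z) if z==z else ' nan' for z in W[v,276:410:4,2]))
E
```

```text
top
168    5    5    0   -1    0   -1    0   -3   -4    2    1   -1    2   -6  -12   -2   -2    1   -1    1    2    0    3   -4    0    0    0   -4   -7   -2    3    1   -5   -1
172    0   17   22   51   13   13   46   25   23   15    2   -1    6   -2   -1    1   -3   -4    2    0   -5    0   -1    0    2   -8    2    0    3   -6    1   -3    1   -2
176   -4   15   21  151   17   14   35   21   12   11    3   -3   -7   -4    0    0    1    1   -6   -2   -2    0   -4   -2    0    0   -2   -2    0    1    0   -3    0   -1
180   -4   10   18  246   98  105   96   19   17   14    0   -7    0    1    0    6    2    0   -5   -3    7    7    0   -1    0   -5   -2   -6   -4   -1    3   -2   -5   -1
184    0   11   12  258  228  233  231  267   19   15    2    0    0    3    6    0   -6    5   -7    4   -2    1    1   -1   -1    0    0   -4   -8    7    1    0   -3   -3
188    0   10   24  263   15   12   10  260  258  259    2   -2    0    2    2   -5    0    2    3    3    0   -8    2   -5    2   -1   -5    4   -6  nan    1    0   -7    4
192    0   13   20  257   14   12   16  258  250   1
[... 1340 characters left out ...]
224   -8   13   11  149  166  186  169  170   19   16    5   -2   -3    3    0    4    4    1    5   65  112  113  111  113   25    5    8    7    1    7  nan   14   -1    0
228   -1   16   12   18  166  183  166   13   17   16    4   -3   -1   -3   10   -1    3    4    2   11   57   81    1    3   22    7    3   11    6    3    0   17    5   -1
232    0   12   16    9   16  197   14    9   15   15    4   -3    2    0   -1   -2    3    7    6    2    2    7    3   -1   22    8    9    6    8    4    1   16    1    1
236   -5    1    3    1   -9  191    0    4    6    3    1   -1    1   -1    0    4    1    2    0    9   10    3    0    6    3    3    8    6    5    0    1   18   -4   -1
side
```

View pics/top0z.png

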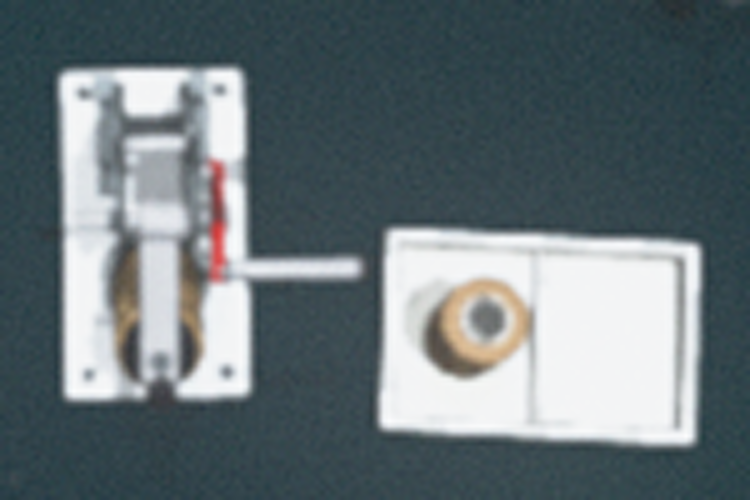

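View pics/side0z.png

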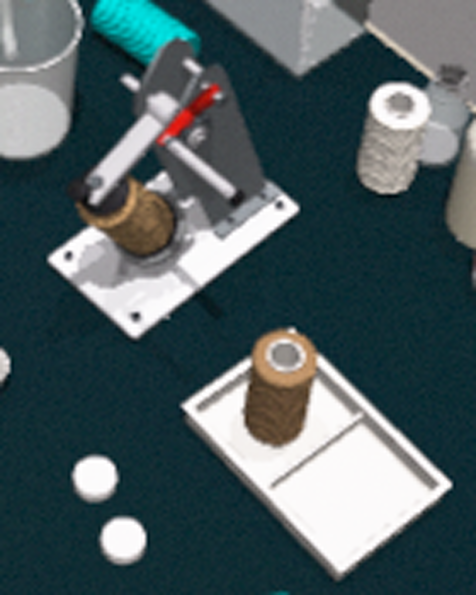

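```bash
python3 - <<'E'
from h import *
d=pickle.load(open('c0.pkl','rb')); c=d['top']
f=lambda x,y:((x+.5)/5-.5+265,(y+.5)/5-.5+155)
b=[onz(c,*f(*p),.014) for p in [(60,69),(244,69),(251,398),(67,401)]]
t=[onz(c,*f(*p),.026) for p in [(385,228),(702,241),(696,445),(379,432)]]
for n,q in (('base',b),('tray',t)):
    q=np.array(q); print(n,q.round(4).tolist(),'ctr',q.mean(0).round(4),'sides',np.linalg.norm(np.roll(q,-1,0)-q,axis=1).round(4))
    e=(q[0]+q[1]-q[2]-q[3]); print('x axis yaw deg',np.degrees(np.arctan2(e[1],e[0])))
    e=(q[0]+q[3]-q[1]-q[2]); print('y axis yaw deg',np.degrees(np.arctan2(e[1],e[0]))-90)
# bar ends
for p in [(236,269),(362,267)]: print('bar',onz(c,*f(*p),.235))
# side cam measurement of tray/base white corners
# old cartridge top
print('old top',onz(c,*f(488,317),.114))
W=cloud(c); 
m=(W[...,2]>.222)&(W[...,2]<.25); m[:, :312]=0; m[:,345:]=0
P=W[m]; print(len(P),P.mean(0)); A=P[P[:,2]>.23]; print(A[np.argsort(A[:,1])].round(3)[::8])
E
```

```text
base [[0.7039, 0.0148, 0.014], [0.7057, -0.1089, 0.014], [0.4841, -0.1159, 0.014], [0.4801, 0.0055, 0.014]] ctr [ 0.5935 -0.0512  0.014 ] sides [0.1237 0.2217 0.1214 0.224 ]
x axis yaw deg 2.097962585330572
y axis yaw deg 1.377423497864811
tray [[0.5971, -0.2026, 0.026], [0.5918, -0.4109, 0.026], [0.4573, -0.4051, 0.026], [0.4623, -0.1991, 0.026]] ctr [ 0.5271 -0.3044  0.026 ] sides [0.2084 0.1346 0.2061 0.1349]
x axis yaw deg -1.9763587888060588
y axis yaw deg -1.419055160733862
bar [ 0.53841845 -0.09671684  0.235     ]
bar [ 0.54072807 -0.16835432  0.235     ]
old top [ 0.5281914  -0.25743576  0.114     ]
237 [ 0.76886558 -0.13881932  0.23589324]
[[ 0.938 -0.187  0.234]
 [ 0.937 -0.178  0.237]
 [ 0.939 -0.172  0.239]
 [ 0.94  -0.169  0.245]
 [ 0.536 -0.166  0.231]
 [ 0.541 -0.163  0.23 ]
 [ 0.937 -0.16   0.244]
 [ 0.546 -0.157  0.237]
 [ 0.938 -0.154  0.249]
 [ 0.94  -0.151  0.25 ]
 [ 0.938 -0.148  0.248]
 [ 0.94  -0.143  0.23 ]
 [ 0.544 -0.14   0.232]
 [ 0.543 -0.137  0.235]
 [ 0.54  -0.134  0.236]
 [ 0.539 -0.131  0.243]
 [ 0.54  -0.126  0.238]
 [ 0.938 -0.122  0.248]
 [ 0.539 -0.117  0.238]
 [ 0.939 -0.113  0.238]
 [ 0.537 -0.109  0.233]
 [ 0.938 -0.104  0.239]
 [ 0.938 -0.101  0.247]
 [ 0.94  -0.098  0.249]
 [ 0.939 -0.093  0.23 ]]
```

```bash
python3 - <<'E'
from h import *
d=pickle.load(open('c0.pkl','rb')); c=d['top']
print(proj(c,[.2017,.5379,.23]),proj(c,[.2017,.5379,.38]))
print('rod top',onz(c,103,285,.5),onz(c,155,263,.4),onz(c,215,236,.35),'base',onz(c,155,277,0))
W=cloud(c)
for u,v in [(103,285),(107,283),(130,273),(155,262),(180,250),(207,235),(155,277),(35,330),(90,340)]: print(u,v,np.nanmedian(W[v-1:v+2,u-1:u+2].reshape(-1,3),0).round(3),np.nanmax(W[v-1:v+2,u-1:u+2,2]))
cv2.imwrite('pics/topl.png',cv2.resize(c['img'][220:420,0:260],None,fx=3,fy=3))
E
```

```text
[ 82.71753928 324.50819076] [ 55.79783033 330.8395685 ]
rod top [0.31927956 0.37997026 0.5       ] [0.37250861 0.29474443 0.4       ] [0.44580181 0.15722982 0.35      ] base [0.33447356 0.40982126 0.        ]
103 285 [0.314 0.423 0.395] 0.39910406847817725
107 283 [0.323 0.388 0.458] 0.47427427729390903
130 273 [0.347 0.356 0.399] 0.40164041111825455
155 262 [0.375 0.295 0.4  ] 0.4053486433850477
180 250 [0.405 0.234 0.402] 0.4042715850323064
207 235 [0.436 0.15  0.499] 0.5035203146620935
155 277 [0.335 0.406 0.012] 0.057003917781512925
35 330 [0.231 0.467 0.607] 0.6116536871777674
90 340 [0.173 0.475 0.324] 0.32706237783043335
```

View pics/topl.png

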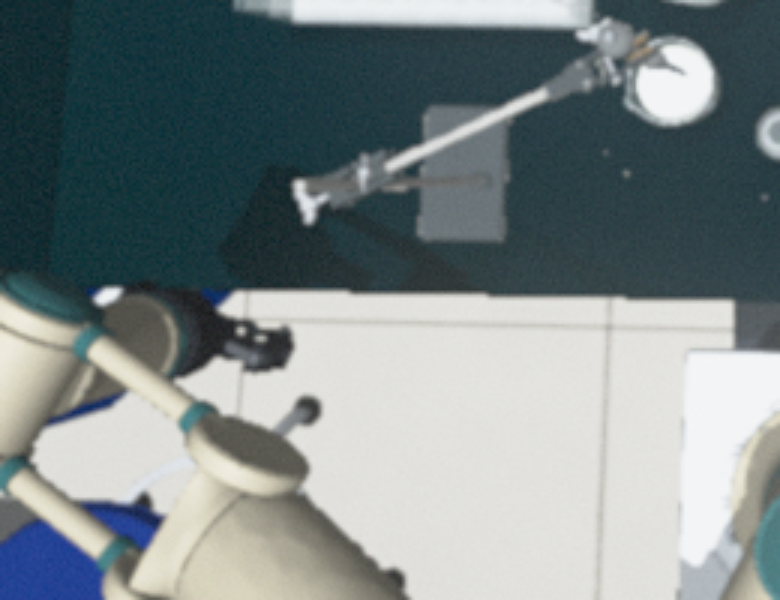

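arm_command:
  deltas:
    - {"linear":[0,0,-38]}
    - {"linear":[0,0,-38]}
    - {"linear":[0,0,-38]}
    - {"linear":[0,0,-38]}
    - {"linear":[0,0,-38]}
  claw: 1
  force: 20

```text
validation failed for argument at $.de...
```

arm_command:
  deltas:
    - {"linear":[0,0,-38]}
    - {"linear":[0,0,-38]}
    - {"linear":[0,0,-38]}
    - {"linear":[0,0,-38]}
    - {"linear":[0,0,-38]}

```text
validation failed for argument at $.de...
```

```bash
python3 - <<'E'
from h import *
d=pickle.load(open('c0.pkl','rb'))
def tri(a,b):
    A=[];B=[]
    p1,d1=ray(d['top'],*a);p2,d2=ray(d['side'],*b)
    d1/=np.linalg.norm(d1);d2/=np.linalg.norm(d2)
    t=np.linalg.lstsq(np.stack([d1,-d2],1),p2-p1,rcond=None)[0]
    x,y=p1+t[0]*d1,p2+t[1]*d2
    return ((x+y)/2).round(4),np.linalg.norm(x-y).round(4)
ft=lambda x,y:((x+.5)/5-.5+265,(y+.5)/5-.5+155)
fs=lambda x,y:((x+.5)/3.4-.5+260,(y+.5)/3.4-.5+160)
print('bar end',tri(ft(362,267),fs(239,196)))
print('old top',tri(ft(488,317),fs(286,355)))
for n,a,b in [('tray L back',(385,228),(292,330)),('tray R back',(702,241),(450,486)),('R front',(696,445),(339,577)),('L front',(379,432),(183,406)),
 ('base BR',(244,69),(299,207)),('FR',(251,398),(137,338)),('FL',(67,401),(49,261))]: print(n,tri(ft(*a),fs(*b)))
E
```

```text
bar end (array([ 0.5435, -0.1703,  0.2338]), np.float64(0.0063))
old top (array([ 0.5293, -0.2582,  0.1148]), np.float64(0.003))
tray L back (array([ 0.6003, -0.2048,  0.0193]), np.float64(0.005))
tray R back (array([ 0.5907, -0.4097,  0.0293]), np.float64(0.0014))
R front (array([ 0.4585, -0.406 ,  0.026 ]), np.float64(0.0028))
L front (array([ 0.466 , -0.2018,  0.0265]), np.float64(0.0092))
base BR (array([ 0.7053, -0.1092,  0.0185]), np.float64(0.0016))
FR (array([ 0.4872, -0.1181,  0.0155]), np.float64(0.0077))
FL (array([0.4838, 0.0035, 0.0076]), np.float64(0.0077))
```

arm_command:
  deltas:
    - {"linear":[0,0,-38],"turn":[0,0,0]}
    - {"linear":[0,0,-38],"turn":[0,0,0]}
    - {"linear":[0,0,-38],"turn":[0,0,0]}
    - {"linear":[0,0,-38],"turn":[0,0,0]}
    - {"linear":[0,0,-38],"turn":[0,0,0]}
  claw: 1
  force: 20

```text
time_s: 0.57
tool_pos: [0.2016, 0.5379, 0.4229]
orientation: [-0.0, 0.178, 0.984, -0.0]
contact_force: [0.2, 0.7, -0.3]
width: 1.001
```

arm_command:
  deltas:
    - {"linear":[0,0,-38],"turn":[0,0,0]}
    - {"linear":[0,0,-38],"turn":[0,0,0]}
    - {"linear":[0,0,-38],"turn":[0,0,0]}
    - {"linear":[0,0,-38],"turn":[0,0,0]}
    - {"linear":[0,0,-38],"turn":[0,0,0]}

```text
time_s: 0.98
tool_pos: [0.2014, 0.5374, 0.6123]
orientation: [0.0, 0.178, 0.984, 0.001]
contact_force: [1.1, 1.4, 2.3]
width: 0.998
```

```bash
cat >> h.py <<'E'
def Rtool(yaw_deg,tilt_axis_world=None,tilt_deg=0):
    a=np.radians(yaw_deg); x=np.array([np.cos(a),np.sin(a),0]); z=np.array([0,0,-1.]); y=np.cross(z,x)
    M=np.stack([x,y,z],1)
    if tilt_axis_world is not None:
        M=R.from_rotvec(np.radians(tilt_deg)*np.array(tilt_axis_world,float)).as_matrix()@M
    return M
def plan(p0,R0,p1,R1,n):
    p0=np.array(p0);p1=np.array(p1); rv=R.from_matrix(R0.T@R1).as_rotvec()
    p,M=p0.copy(),R0.copy(); out=[]
    for k in range(1,n+1):
        t=p0+(p1-p0)*k/n; l=(M.T@(t-p)*1000).round(0); w=(rv/n).round(3)
        p=p+M@l/1000; M=M@R.from_rotvec(w).as_matrix()   # track what rounded rows do
        out.append('{"linear": %s, "turn": %s}'%(l.astype(int).tolist(),(w+0).tolist()))
    print('angle deg/row',np.degrees(np.linalg.norm(rv)/n).round(2),'end',p.round(4),'want',p1.round(4))
    for i in range(0,n,5): print('['+', '.join(out[i:i+5])+']')
E
python3 - <<'E'
from h import *
from rig import ctrl
s=ctrl.get_state(); plan([.2014,.5376,.612],q2R(s['orientation']),[.46,-.13,.56],Rtool(91.8),20)
E
```

```text
angle deg/row 3.38 end [ 0.46   -0.1296  0.5605] want [ 0.46 -0.13  0.56]
[{"linear": [-24, -27, 3], "turn": [0.0, 0.0, 0.059]}, {"linear": [-25, -25, 2], "turn": [0.0, 0.0, 0.059]}, {"linear": [-27, -24, 3], "turn": [0.0, 0.0, 0.059]}, {"linear": [-28, -22, 2], "turn": [0.0, 0.0, 0.059]}, {"linear": [-30, -20, 3], "turn": [0.0, 0.0, 0.059]}]
[{"linear": [-30, -19, 2], "turn": [0.0, 0.0, 0.059]}, {"linear": [-32, -17, 3], "turn": [0.0, 0.0, 0.059]}, {"linear": [-32, -15, 3], "turn": [0.0, 0.0, 0.059]}, {"linear": [-34, -13, 2], "turn": [0.0, 0.0, 0.059]}, {"linear": [-34, -11, 3], "turn": [0.0, 0.0, 0.059]}]
[{"linear": [-34, -9, 2], "turn": [0.0, 0.0, 0.059]}, {"linear": [-35, -6, 3], "turn": [0.0, 0.0, 0.059]}, {"linear": [-36, -5, 2], "turn": [0.0, 0.0, 0.059]}, {"linear": [-36, -3, 3], "turn": [0.0, 0.0, 0.059]}, {"linear": [-35, -1, 3], "turn": [0.0, 0.0, 0.059]}]
[{"linear": [-36, 2, 2], "turn": [0.0, 0.0, 0.059]}, {"linear": [-36, 4, 3], "turn": [0.0, 0.0, 0.059]}, {"linear": [-35, 5, 2], "turn": [0.0, 0.0, 0.059]}, {"linear": [-35, 8, 3], "turn": [0.0, 0.0, 0.059]}, {"linear": [-34, 10, 2], "turn": [0.0, 0.0, 0.059]}]
```

arm_command:
  deltas:
    - {"linear":[-24,-27,1],"turn":[0.0,0.0,0.059]}
    - {"linear":[-25,-25,0],"turn":[0.0,0.0,0.059]}
    - {"linear":[-27,-24,0],"turn":[0.0,0.0,0.059]}
    - {"linear":[-28,-22,0],"turn":[0.0,0.0,0.059]}
    - {"linear":[-30,-20,0],"turn":[0.0,0.0,0.059]}

```text
time_s: 1.4
tool_pos: [0.2674, 0.3702, 0.6088]
orientation: [-0.0, 0.322, 0.947, -0.0]
contact_force: [1.9, 0.4, -0.0]
width: 0.998
```

arm_command:
  deltas:
    - {"linear":[-30,-19,0],"turn":[0.0,0.0,0.059]}
    - {"linear":[-32,-17,0],"turn":[0.0,0.0,0.059]}
    - {"linear":[-32,-15,0],"turn":[0.0,0.0,0.059]}
    - {"linear":[-34,-13,0],"turn":[0.0,0.0,0.059]}
    - {"linear":[-34,-11,0],"turn":[0.0,0.0,0.059]}

```text
time_s: 1.82
tool_pos: [0.3311, 0.2024, 0.6091]
orientation: [0.0, 0.458, 0.889, 0.0]
contact_force: [1.6, 0.1, 0.3]
width: 0.999
```

arm_command:
  deltas:
    - {"linear":[-34,-9,0],"turn":[0.0,0.0,0.059]}
    - {"linear":[-35,-6,0],"turn":[0.0,0.0,0.059]}
    - {"linear":[-36,-5,0],"turn":[0.0,0.0,0.059]}
    - {"linear":[-36,-3,5],"turn":[0.0,0.0,0.059]}
    - {"linear":[-35,-1,8],"turn":[0.0,0.0,0.059]}

```text
time_s: 2.23
tool_pos: [0.3956, 0.036, 0.5963]
orientation: [0.001, 0.584, 0.812, 0.0]
contact_force: [0.1, 0.9, 0.6]
width: 1.002
```

arm_command:
  deltas:
    - {"linear":[-36,2,8],"turn":[0.0,0.0,0.059]}
    - {"linear":[-36,4,8],"turn":[0.0,0.0,0.059]}
    - {"linear":[-35,5,8],"turn":[0.0,0.0,0.059]}
    - {"linear":[-35,8,8],"turn":[0.0,0.0,0.059]}
    - {"linear":[-34,10,7],"turn":[0.0,0.0,0.059]}

```text
time_s: 2.65
tool_pos: [0.4605, -0.1306, 0.5564]
orientation: [-0.0, 0.697, 0.717, 0.0]
contact_force: [0.2, 0.8, 0.5]
width: 1.0
```

```bash
cat > shot.py <<'E'
import sys; from h import *; from rig import ctrl,imaging
n=sys.argv[1]; 
s=ctrl.get_state(); c=imaging.camera(n); pickle.dump((s,c),open(sys.argv[2]+'.pkl','wb'))
cv2.imwrite(f'pics/{sys.argv[2]}.png',c['img']); print(s['time_s'],s['joint_pos'].round(3),s['tool_pos'].round(4),s['orientation'].round(4))
E
python3 shot.py wrist w1
```

```text
2.65 [-0.422  0.126  0.918  0.     2.098 -0.45 ] [ 0.4605 -0.1306  0.5564] [-3.000e-04  6.969e-01  7.171e-01  0.000e+00]
```

View pics/w1.png

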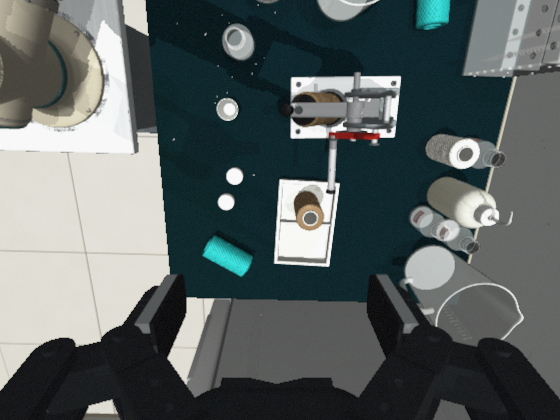

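```bash
python3 - <<'E'
from h import *
s,c=pickle.load(open('w1.pkl','rb'))
cv2.imwrite('pics/w1z.png',cv2.resize(c['img'][60:280,260:420],None,fx=3.6,fy=3.6*.75 if 0 else 2.7,interpolation=cv2.INTER_CUBIC))
cv2.imwrite('pics/w1z.png',cv2.resize(c['img'][65:205,270:420],None,fx=4,fy=4,interpolation=cv2.INTER_CUBIC))
W=cloud(c,s)
for v in range(140,190,5):
    r=W[v,320:345]; m=r[:,2]>.2; print(v,(np.flatnonzero(m)+320).tolist(), np.nanmedian(r[m],0).round(4))
E
```

```text
140 [329, 330, 331, 332, 333, 334, 335, 336, 337, 338] [ 0.5394 -0.094   0.2379]
145 [330, 331, 332, 333, 334, 335, 336] [ 0.5398 -0.1013  0.2355]
150 [329, 330, 331, 332, 333, 334, 335, 336] [ 0.5394 -0.1083  0.2356]
155 [329, 330, 331, 332, 333, 334, 335, 336] [ 0.5402 -0.1155  0.236 ]
160 [329, 330, 331, 332, 333, 334, 335] [ 0.5399 -0.1227  0.2362]
165 [329, 330, 331, 332, 333, 334, 335] [ 0.5406 -0.1299  0.237 ]
170 [329, 330, 331, 332, 333, 334, 335] [ 0.5414 -0.1375  0.2358]
175 [328, 329, 330, 331, 332, 333, 334, 335] [ 0.5413 -0.1451  0.2354]
180 [328, 329, 330, 331, 332, 333, 334] [ 0.541  -0.1524  0.2366]
185 [328, 329, 330, 331, 332, 333, 334] [ 0.5419 -0.1602  0.2354]
```

View pics/w1z.png

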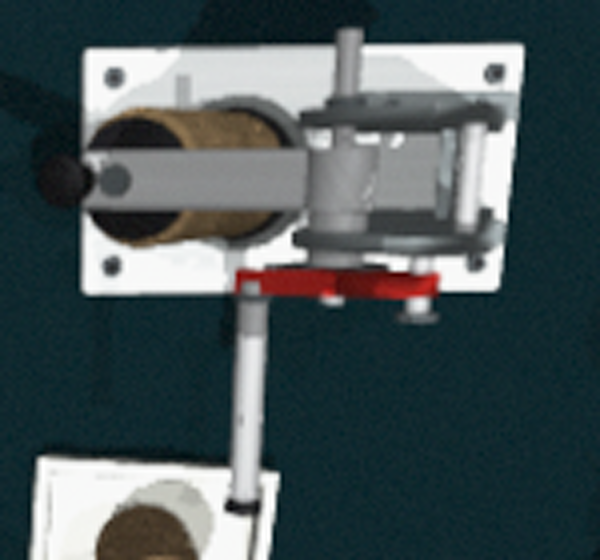

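```bash
python3 - <<'E'
from h import *
from rig import ctrl
s=ctrl.get_state(); a=np.radians(1.8); ax=[np.cos(a),np.sin(a),0]
Rt=Rtool(91.8,ax,20); z=Rt[:,2]; g=np.array([.5405,-.135,.2305]); T=g+.017*z
print(z,T)
plan(s['tool_pos'],q2R(s['orientation']),T-.1*z,Rt,8)
E
```

```text
[-0.01074311  0.34185138 -0.93969262] [ 0.54031737 -0.12918853  0.21452523]
angle deg/row 2.52 end [ 0.5412 -0.1637  0.3089] want [ 0.5414 -0.1634  0.3085]
[{"linear": [-3, 10, 30], "turn": [0.0, 0.044, -0.001]}, {"linear": [-5, 10, 31], "turn": [0.0, 0.044, -0.001]}, {"linear": [-6, 9, 30], "turn": [0.0, 0.044, -0.001]}, {"linear": [-8, 10, 30], "turn": [0.0, 0.044, -0.001]}, {"linear": [-9, 10, 29], "turn": [0.0, 0.044, -0.001]}]
[{"linear": [-10, 10, 29], "turn": [0.0, 0.044, -0.001]}, {"linear": [-11, 9, 29], "turn": [0.0, 0.044, -0.001]}, {"linear": [-13, 10, 27], "turn": [0.0, 0.044, -0.001]}]
```

arm_command:
  deltas:
    - {"linear":[-3,10,30],"turn":[0.0,0.044,-0.001]}
    - {"linear":[-5,10,31],"turn":[0.0,0.044,-0.001]}
    - {"linear":[-6,9,30],"turn":[0.0,0.044,-0.001]}
    - {"linear":[-8,10,30],"turn":[0.0,0.044,-0.001]}
    - {"linear":[-9,10,29],"turn":[0.0,0.044,-0.001]}
  claw: 0.5

```text
time_s: 3.12
tool_pos: [0.5101, -0.1447, 0.4031]
orientation: [-0.08, 0.69, 0.716, 0.077]
contact_force: [0.5, -0.6, -0.6]
width: 0.5
```

arm_command:
  deltas:
    - {"linear":[-10,10,29],"turn":[0.0,0.044,-0.001]}
    - {"linear":[-11,9,29],"turn":[0.0,0.044,-0.001]}
    - {"linear":[-13,10,27],"turn":[0.0,0.044,-0.001]}
    - {"linear":[0,0,0],"turn":[0,0,0]}

```text
time_s: 3.45
tool_pos: [0.5383, -0.1553, 0.3058]
orientation: [-0.132, 0.683, 0.708, 0.12]
contact_force: [-1.2, 0.0, -1.2]
width: 0.505
```

```bash
python3 shot.py wrist w2; python3 - <<'E'
from h import *
s,c=pickle.load(open('w2.pkl','rb'))
W=cloud(c,s); Rt=q2R(s['orientation'])
for v in range(100,420,15):
    r=W[v,180:400]; m=(r[:,2]>.225)&(r[:,2]<.245)&(r[:,0]>.52)&(r[:,0]<.56)&(r[:,1]<-.1)
    if m.sum()>2: q=np.nanmedian(r[m],0); print(v,(np.flatnonzero(m)+180)[[0,-1]], q.round(4), 'tool',(Rt.T@(q-s['tool_pos'])*1000).round(1))
E
```

```text
3.45 [-0.591  0.316  1.322  0.286  1.723 -0.614] [ 0.5383 -0.1553  0.3058] [-0.1319  0.6832  0.708   0.1203]
190 [277 291] [ 0.5398 -0.1043  0.2352] tool [22.9  4.1 84. ]
205 [277 291] [ 0.5402 -0.1153  0.2355] tool [12.7  4.1 79.8]
220 [277 291] [ 0.5406 -0.1263  0.2362] tool [ 2.6  4.1 75.3]
235 [277 291] [ 0.541  -0.1372  0.2352] tool [-7.9  4.1 72.4]
250 [277 291] [ 0.5414 -0.1481  0.2359] tool [-17.9   4.   67.9]
265 [277 291] [ 0.5418 -0.1591  0.2356] tool [-28.3   4.   64.4]
280 [275 294] [ 0.5425 -0.1696  0.2374] tool [-37.6   4.3  59. ]
```

View pics/w2.png

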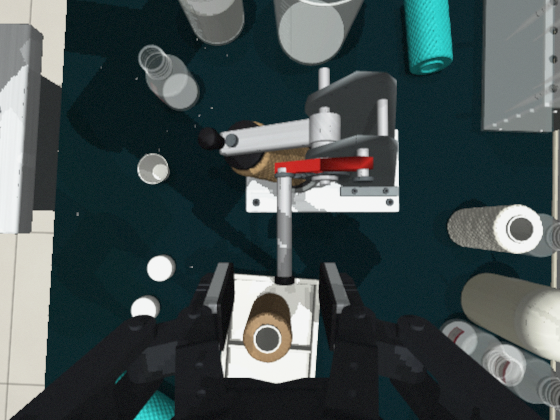

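arm_command:
  deltas:
    - {"linear":[-2,2,16],"turn":[0,0,0]}
    - {"linear":[-2,2,16],"turn":[0,0,0]}
    - {"linear":[-1,0,15],"turn":[0,0,0]}
    - {"linear":[0,0,14],"turn":[0,0,0]}
    - {"linear":[0,0,0],"turn":[0,0,0]}

```text
time_s: 3.92
tool_pos: [0.542, -0.1361, 0.2552]
orientation: [-0.126, 0.681, 0.711, 0.121]
contact_force: [-0.6, 0.5, -0.3]
width: 0.499
```

```bash
python3 shot.py wrist w3; python3 - <<'E'
from h import *
s,c=pickle.load(open('w3.pkl','rb'))
W=cloud(c,s); Rt=q2R(s['orientation'])
for v in range(100,420,15):
    r=W[v,180:400]; m=(r[:,2]>.225)&(r[:,2]<.245)&(r[:,0]>.52)&(r[:,0]<.56)&(r[:,1]<-.1)
    if m.sum()>2: q=np.nanmedian(r[m],0); print(v,(np.flatnonzero(m)+180)[[0,-1]], q.round(4), 'tool',(Rt.T@(q-s['tool_pos'])*1000).round(1))
E
```

```text
3.9167 [-0.561  0.323  1.433  0.289  1.591 -0.627] [ 0.542  -0.1361  0.2552] [-0.1263  0.6814  0.7106  0.1215]
220 [269 287] [ 0.5402 -0.1077  0.2358] tool [20.  -0.7 28.1]
235 [269 287] [ 0.5406 -0.1162  0.2357] tool [12.  -0.7 25.2]
250 [269 286] [ 0.5406 -0.1247  0.2359] tool [ 4.1 -1.  22.1]
265 [269 285] [ 0.5407 -0.1332  0.2361] tool [-3.8 -1.3 19. ]
280 [269 286] [ 0.5413 -0.1418  0.2358] tool [-12.   -1.   16.3]
295 [268 286] [ 0.5414 -0.1503  0.2358] tool [-19.9  -1.3  13.4]
310 [268 286] [ 0.5417 -0.1587  0.2358] tool [-27.9  -1.3  10.4]
325 [265 290] [ 0.5424 -0.1674  0.2352] tool [-36.2  -1.    8. ]
```

View pics/w3.png

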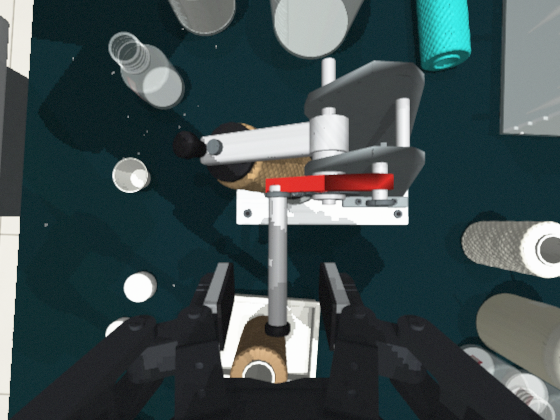

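arm_command:
  deltas:
    - {"linear":[0,-1,5],"turn":[0,0,0]}
    - {"linear":[0,0,4],"turn":[0,0,0]}

```text
time_s: 4.13
tool_pos: [0.5424, -0.1351, 0.2481]
orientation: [-0.124, 0.682, 0.71, 0.122]
contact_force: [-0.3, 0.1, 0.4]
width: 0.501
```

arm_command:
  deltas:
    - {"linear":[0,0,0],"turn":[0,0,0]}
    - {"linear":[0,0,0],"turn":[0,0,0]}
    - {"linear":[0,0,0],"turn":[0,0,0]}
    - {"linear":[0,0,0],"turn":[0,0,0]}
  claw: 0
  force: 30

```text
time_s: 4.47
tool_pos: [0.542, -0.1351, 0.2464]
orientation: [-0.125, 0.682, 0.71, 0.122]
contact_force: [0.7, -0.8, 0.3]
width: 0.004
```

```bash
python3 shot.py wrist w4; python3 - <<'E'
from h import *
s,c=pickle.load(open('w4.pkl','rb'))
print(s['width'],s['contact_force'],s['joint_pos'])
E
```

```text
4.4667 [-0.56   0.325  1.45   0.289  1.569 -0.63 ] [ 0.542  -0.1351  0.2464] [-0.1255  0.6821  0.71    0.1219]
0.0043668601314947155 [ 0.6587966  -0.78488593  0.33781286] [-0.5598994   0.32542826  1.45029147  0.28946684  1.56865864 -0.63017867]
```

View pics/w4.png

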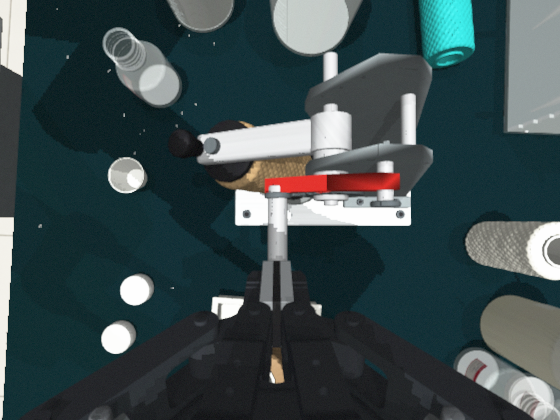

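arm_command:
  deltas:
    - {"linear":[-2,0,-3],"turn":[0,0,0]}
    - {"linear":[-2,0,0],"turn":[0,0,0]}
    - {"linear":[-1,0,0],"turn":[0,0,0]}
    - {"linear":[0,0,0],"turn":[0,0,0]}
  claw: 0.5

```text
time_s: 4.85
tool_pos: [0.5421, -0.141, 0.2471]
orientation: [-0.126, 0.682, 0.71, 0.122]
contact_force: [0.2, 0.5, 0.2]
width: 0.499
```

arm_command:
  deltas:
    - {"linear":[0,-1,12],"turn":[0,0,0]}
    - {"linear":[0,0,13],"turn":[0,0,0]}
    - {"linear":[0,0,12],"turn":[0,0,0]}
    - {"linear":[0,0,0],"turn":[0,0,0]}

```text
time_s: 5.18
tool_pos: [0.5392, -0.1267, 0.2105]
orientation: [-0.128, 0.682, 0.71, 0.121]
contact_force: [0.2, 0.2, 0.1]
width: 0.507
```

```bash
python3 shot.py wrist w5; python3 - <<'E'
from h import *
s,c=pickle.load(open('w5.pkl','rb'));print(s['width'],s['contact_force'])
W=cloud(c,s); Rt=q2R(s['orientation'])
print('g',(Rt.T@(np.array([.5409,-.135,.2305])-s['tool_pos'])*1000).round(1))
for v in range(220,420,15):
    r=W[v,180:400]; m=(r[:,2]>.225)&(r[:,2]<.245)&(r[:,0]>.52)&(r[:,0]<.56)&(r[:,1]<-.1)
    if m.sum()>2: q=np.nanmedian(r[m],0); print(v,(np.flatnonzero(m)+180)[[0,-1]], q.round(4), 'tool',(Rt.T@(q-s['tool_pos'])*1000).round(1))
E
```

```text
5.1833 [-0.55   0.341  1.519  0.292  1.491 -0.644] [ 0.5392 -0.1267  0.2105] [-0.1281  0.682   0.7097  0.1213]
0.5066050673425049 [0.22519542 0.16491813 0.05776412]
g [ -0.9   1.3 -21.7]
235 [271 295] [ 0.5396 -0.1046  0.236 ] tool [ 29.6   1.2 -16.2]
250 [271 295] [ 0.5398 -0.111   0.2355] tool [ 23.3   1.2 -18. ]
265 [271 295] [ 0.5401 -0.1175  0.2355] tool [ 17.2   1.2 -20.2]
280 [271 328] [ 0.5416 -0.1238  0.2355] tool [ 11.3   2.4 -22.5]
295 [271 331] [ 0.5425 -0.1302  0.2356] tool [  5.3   3.1 -24.9]
310 [271 329] [ 0.5421 -0.1365  0.236 ] tool [ -0.5   2.4 -27.3]
325 [271 329] [ 0.5424 -0.143   0.2356] tool [ -6.7   2.5 -29.2]
340 [271 329] [ 0.5415 -0.1492  0.2358] tool [-12.4   1.3 -31.6]
355 [271 295] [ 0.5416 -0.1555  0.2361] tool [-18.2   1.1 -34. ]
370 [271 295] [ 0.5418 -0.1619  0.2357] tool [-24.4   1.1 -35.9]
```

View pics/w5.png

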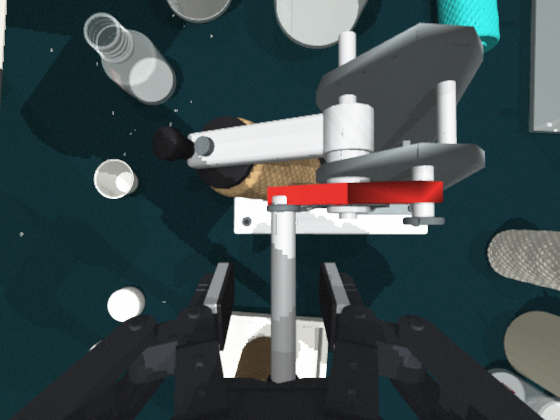

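arm_command:
  deltas:
    - {"linear":[0,1,-2],"turn":[0,0,0]}
    - {"linear":[0,0,0],"turn":[0,0,0]}
    - {"linear":[0,0,0],"turn":[0,0,0]}
    - {"linear":[0,0,0],"turn":[0,0,0]}
    - {"linear":[0,0,0],"turn":[0,0,0]}
  claw: 0
  force: 30

```text
time_s: 5.65
tool_pos: [0.5425, -0.1291, 0.2153]
orientation: [-0.124, 0.682, 0.71, 0.122]
contact_force: [1.3, -0.7, 2.4]
width: 0.115
```

arm_command:
  deltas:
    - {"linear":[2,-1,-5.6],"turn":[0,0,0]}
    - {"linear":[2,-1,-5.6],"turn":[0,0,0]}
    - {"linear":[2,-1,-5.6],"turn":[0,0,0]}
    - {"linear":[2,-0.5,-5.6],"turn":[0,0,0]}
    - {"linear":[0,0,0],"turn":[0,0,0]}

```text
time_s: 6.07
tool_pos: [0.5395, -0.129, 0.2396]
orientation: [-0.124, 0.682, 0.71, 0.123]
contact_force: [5.0, 0.4, -4.5]
width: 0.113
```

arm_command:
  deltas:
    - {"linear":[0,0,0],"turn":[0,0,0]}
    - {"linear":[0,0,0],"turn":[0,0,0]}
    - {"linear":[0,0,0],"turn":[0,0,0]}
    - {"linear":[0,0,0],"turn":[0,0,0]}
    - {"linear":[0,0,0],"turn":[0,0,0]}

```text
time_s: 6.48
tool_pos: [0.5394, -0.129, 0.2388]
orientation: [-0.124, 0.682, 0.71, 0.123]
contact_force: [5.1, -0.2, -3.0]
width: 0.115
```

```bash
python3 shot.py wrist w6
```

```text
6.4833 [-0.554  0.321  1.476  0.292  1.544 -0.632] [ 0.5394 -0.129   0.2388] [-0.1244  0.6821  0.71    0.1228]
```

View pics/w6.png

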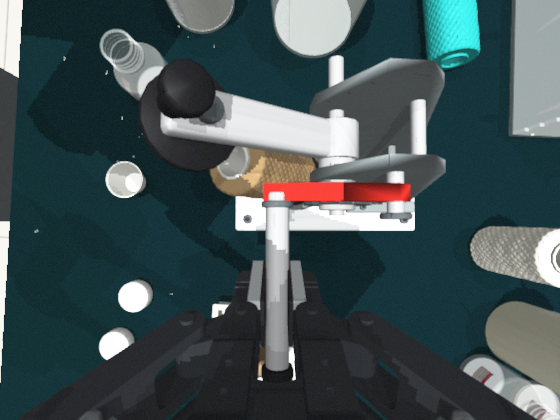

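arm_command:
  deltas:
    - {"linear":[0,0,0],"turn":[0,0,0]}
    - {"linear":[0,0,0],"turn":[0,0,0]}
    - {"linear":[0,0,0],"turn":[0,0,0]}
    - {"linear":[0,0,0],"turn":[0,0,0]}
    - {"linear":[0,0,0],"turn":[0,0,0]}

```text
time_s: 6.95
tool_pos: [0.5394, -0.1289, 0.2388]
orientation: [-0.124, 0.682, 0.71, 0.123]
contact_force: [5.2, -0.1, -3.8]
width: 0.115
```

arm_command:
  deltas:
    - {"linear":[0,0,0],"turn":[0,0,0]}
    - {"linear":[0,0,0],"turn":[0,0,0]}
    - {"linear":[0,0,0],"turn":[0,0,0]}
    - {"linear":[0,0,0],"turn":[0,0,0]}
    - {"linear":[0,0,0],"turn":[0,0,0]}

```text
time_s: 7.37
tool_pos: [0.5395, -0.129, 0.2388]
orientation: [-0.124, 0.682, 0.71, 0.123]
contact_force: [5.6, 0.2, -3.9]
width: 0.115
```

arm_command:
  deltas:
    - {"linear":[0,0,0],"turn":[0,0,0]}
    - {"linear":[0,0,0],"turn":[0,0,0]}
    - {"linear":[0,0,0],"turn":[0,0,0]}
    - {"linear":[0,0,0],"turn":[0,0,0]}
    - {"linear":[0,0,0],"turn":[0,0,0]}

```text
time_s: 7.78
tool_pos: [0.5394, -0.129, 0.2388]
orientation: [-0.124, 0.682, 0.71, 0.123]
contact_force: [5.7, -0.9, -3.0]
width: 0.116
```

```bash
python3 shot.py wrist w7; python3 shot.py side s7; python3 - <<'E'
import cv2
a=cv2.imread('pics/w7.png');b=cv2.imread('pics/s7.png')[130:270,230:420]
cv2.imwrite('pics/c7.png',cv2.hconcat([cv2.resize(a,(400,300)),cv2.resize(b,(400,300))]))
E
```

```text
7.7833 [-0.554  0.321  1.476  0.292  1.544 -0.632] [ 0.5394 -0.129   0.2388] [-0.1245  0.6821  0.71    0.1228]
7.8333 [-0.554  0.321  1.476  0.292  1.544 -0.632] [ 0.5394 -0.129   0.2388] [-0.1244  0.6821  0.71    0.1228]
```

View pics/c7.png

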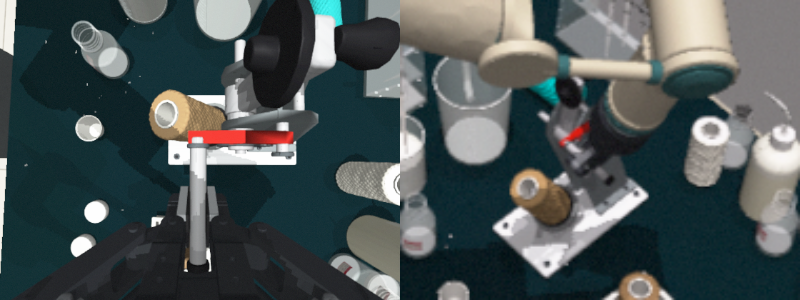

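arm_command:
  deltas:
    - {"linear":[0,0,0],"turn":[0,0,0]}
    - {"linear":[0,0,0],"turn":[0,0,0]}
    - {"linear":[0,0,0],"turn":[0,0,0]}
    - {"linear":[0,0,0],"turn":[0,0,0]}
    - {"linear":[0,0,0],"turn":[0,0,0]}

```text
time_s: 8.3
tool_pos: [0.5394, -0.129, 0.2388]
orientation: [-0.124, 0.682, 0.71, 0.123]
contact_force: [5.7, 0.2, -3.0]
width: 0.116
```

```bash
python3 shot.py wrist w8; python3 - <<'E'
from h import *
a=pickle.load(open('w7.pkl','rb'))[1];b=pickle.load(open('w8.pkl','rb'))[1]
print(np.abs(a['img'].astype(int)-b['img']).mean(), np.abs(a['img'].astype(int)-b['img'])[:140,300:].mean())
s,c=pickle.load(open('w8.pkl','rb'));W=cloud(c,s)
m=(W[...,2]>.275)&(W[...,2]<.36); m[300:]=0
print(np.nanmax(W[:200,...,2]),W[m].mean(0),W[m].min(0),W[m].max(0))
E
```

```text
8.3 [-0.554  0.321  1.476  0.292  1.544 -0.632] [ 0.5394 -0.129   0.2388] [-0.1245  0.6821  0.71    0.1228]
1.9731136621315193 1.9027838827838828
0.32240314007276694 [ 0.57996458 -0.0552076   0.30957186] [ 0.5264765  -0.13178254  0.27501632] [ 0.61307845 -0.02833132  0.32240314]
```

arm_command:
  deltas:
    - {"linear":[-2,0.5,5.6],"turn":[0,0,0]}
    - {"linear":[-2,1,5.6],"turn":[0,0,0]}
    - {"linear":[-2,1,5.6],"turn":[0,0,0]}
    - {"linear":[-2,1,5.6],"turn":[0,0,0]}
    - {"linear":[0,0,0],"turn":[0,0,0]}

```text
time_s: 8.77
tool_pos: [0.5423, -0.1289, 0.2147]
orientation: [-0.125, 0.682, 0.71, 0.122]
contact_force: [1.9, -3.2, 6.1]
width: 0.116
```

arm_command:
  deltas:
    - {"linear":[0,0,0],"turn":[0,0,0]}
    - {"linear":[0,0,0],"turn":[0,0,0]}
    - {"linear":[0,0,0],"turn":[0,0,0]}
    - {"linear":[0,0,-4],"turn":[0,0,0]}
    - {"linear":[0,0,-10],"turn":[0,0,0]}
  claw: 0.5

```text
time_s: 9.18
tool_pos: [0.5405, -0.1324, 0.2265]
orientation: [-0.128, 0.682, 0.71, 0.121]
contact_force: [-0.2, 0.7, -0.6]
width: 0.502
```

arm_command:
  deltas:
    - {"linear":[0,0,-25],"turn":[0,0,0]}
    - {"linear":[0,0,-35],"turn":[0,0,0]}
    - {"linear":[0,0,-38],"turn":[0,0,0]}
    - {"linear":[0,0,-38],"turn":[0,0,0]}
    - {"linear":[0,0,-20],"turn":[0,0,0]}

```text
time_s: 9.6
tool_pos: [0.5442, -0.1888, 0.3789]
orientation: [-0.123, 0.682, 0.71, 0.122]
contact_force: [0.4, -0.3, 1.1]
width: 0.503
```

```bash
python3 shot.py wrist w9; python3 shot.py side s9; python3 shot.py top t9; python3 - <<'E'
import cv2
a=cv2.imread('pics/w9.png');b=cv2.imread('pics/s9.png')[130:270,230:420]
cv2.imwrite('pics/c9.png',cv2.hconcat([cv2.resize(a,(400,300)),cv2.resize(b,(400,300))]))
E
```

```text
9.6 [-0.63   0.325  1.132  0.289  1.889 -0.608] [ 0.5442 -0.1888  0.3789] [-0.1226  0.6822  0.7104  0.1222]
9.65 [-0.631  0.324  1.127  0.289  1.889 -0.608] [ 0.5451 -0.1901  0.3809] [-0.12    0.6825  0.7105  0.1226]
9.7 [-0.63   0.325  1.133  0.289  1.886 -0.608] [ 0.5448 -0.1891  0.3784] [-0.1215  0.6824  0.7103  0.1225]
```

View pics/w9.png

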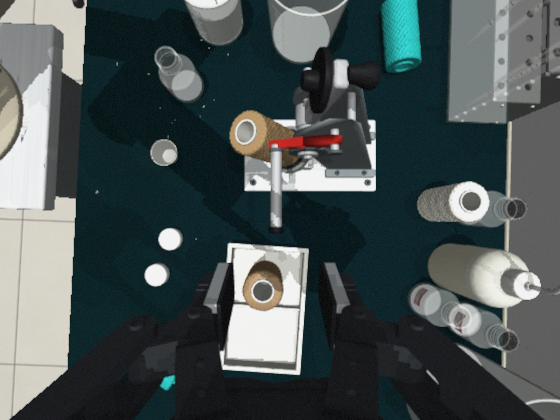

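View pics/c9.png

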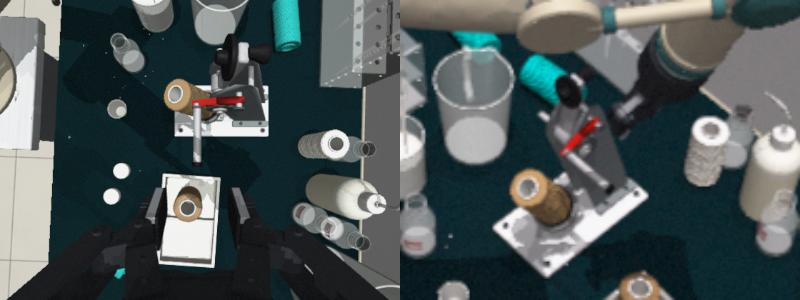

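View pics/t9.png

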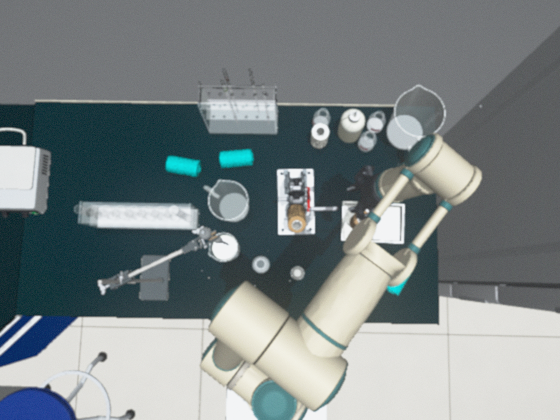

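```bash
cat > ax.py <<'E'
from h import *
a=np.radians(1.8); th=np.radians(28)
X=np.array([np.cos(a),np.sin(a),0]);Y=np.array([-np.sin(a),np.cos(a),0]);Z=np.array([0,0,1.])
PZ=np.cos(th)*Z-np.sin(th)*X; PX=np.cos(th)*X+np.sin(th)*Z; B=np.stack([PX,Y,PZ],1)
E
python3 - <<'E'
from ax import *
for f,box in (('w9',(222,100,310,170)),('s9',(280,200,310,245)),('t9',(283,195,312,240))):
    s,c=pickle.load(open(f+'.pkl','rb')); s=s if f[0]=='w' else None
    if s is not None: s=dict(s)
    W=cloud(c,s); hsv=cv2.cvtColor(c['img'],cv2.COLOR_BGR2HSV)
    m=np.zeros((420,560),bool); m[box[1]:box[3],box[0]:box[2]]=1
    m&=(hsv[...,0]>8)&(hsv[...,0]<25)&(hsv[...,1]>60)&(W[...,2]>.08)&(W[...,2]<.2)
    Q=W[m]@B
    h=np.nanpercentile(Q[:,2],97); top=np.abs(Q[:,2]-h)<.006
    print(f,m.sum(),'h',h,'top n',top.sum(), 'range x',np.nanpercentile(Q[top,0],[2,98]),'y',np.nanpercentile(Q[top,1],[2,98]))
    b=Q[Q[:,2]<h-.02]; print(' body y range',np.nanpercentile(b[:,1],[1,99]),'x',np.nanpercentile(b[:,0],[1,99]),'z',np.nanpercentile(b[:,2],[1,99]))
    P=W[m][top]; cc=P.mean(0); n=np.linalg.svd(P-cc)[2][2]; print(' plane normal',n*np.sign(n[2]),'mean in B',Q[top].mean(0))
E
python3 - <<'E'
import cv2
a=cv2.imread('pics/w9.png')[100:180,215:305];b=cv2.imread('pics/s9.png')[195:255,275:335]
cv2.imwrite('pics/c9b.png',cv2.hconcat([cv2.resize(a,(400,356),interpolation=2),cv2.resize(b,(356,356),interpolation=2)]))
E
```

```text
w9 1593 h -0.09933859164326209 top n 884 range x [0.48925647 0.54016245] y [-0.09690804 -0.04649569]
 body y range [-0.09852947 -0.0501157 ] x [0.51548577 0.54273388] z [-0.19184692 -0.11961878]
 plane normal [-0.48292258 -0.02693841  0.87524859] mean in B [ 0.51836552 -0.07308454 -0.10098734]
s9 348 h -0.09851714434419112 top n 88 range x [0.49145845 0.53929282] y [-0.09802948 -0.04937141]
 body y range [-0.10217695 -0.07385066] x [0.49199244 0.54440522] z [-0.1903508  -0.11995086]
 plane normal [-0.47275413 -0.0169223   0.88103188] mean in B [ 0.51831186 -0.0734039  -0.10136308]
t9 315 h -0.09625468335104234 top n 115 range x [0.489582   0.53926581] y [-0.09259994 -0.0444976 ]
 body y range [-0.09363248 -0.04768729] x [0.52451125 0.54457678] z [-0.19388523 -0.11677185]
 plane normal [-0.48021598 -0.00613823  0.8771288 ] mean in B [ 0.51681394 -0.06832895 -0.09930827]
```

View pics/c9b.png

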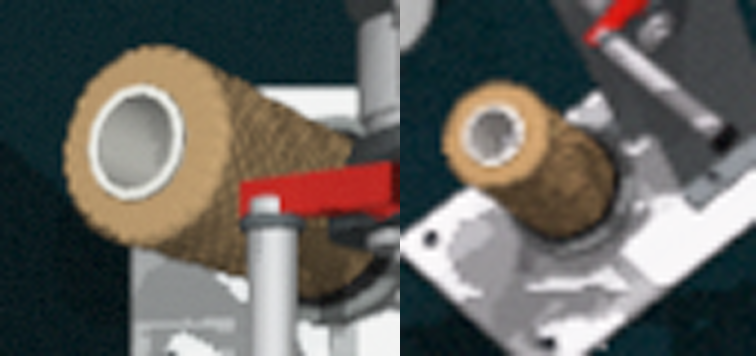

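```bash
python3 - <<'E'
from ax import *
from rig import ctrl
s=ctrl.get_state()
top=B@np.array([.515,-.0715,-.1005]); print('top',top)
RT=np.stack([-PX,Y,-PZ],1); R0=q2R(s['orientation'])
pre=top+.13*PZ; print('pre',pre)
rv=R.from_matrix(R0.T@RT).as_rotvec(); print(np.degrees(np.linalg.norm(rv)))
Rm=R0@R.from_rotvec(rv/2).as_matrix()
A=np.array([.42,-.14,.42])
plan(s['tool_pos'],R0,A,Rm,8); plan(A,Rm,pre,RT,8)
E
```

```text
top [ 0.50389811 -0.05569966  0.15304162]
pre [ 0.44289693 -0.0576167   0.26782481]
99.06227873992621
angle deg/row 6.19 end [ 0.4203 -0.1401  0.4201] want [ 0.42 -0.14  0.42]
[{"linear": [8, -15, -3], "turn": [-0.007, -0.041, -0.1]}, {"linear": [10, -15, -3], "turn": [-0.007, -0.041, -0.1]}, {"linear": [10, -13, -4], "turn": [-0.007, -0.041, -0.1]}, {"linear": [12, -12, -5], "turn": [-0.007, -0.041, -0.1]}, {"linear": [13, -11, -5], "turn": [-0.007, -0.041, -0.1]}]
[{"linear": [13, -9, -6], "turn": [-0.007, -0.041, -0.1]}, {"linear": [15, -9, -6], "turn": [-0.007, -0.041, -0.1]}, {"linear": [14, -6, -7], "turn": [-0.007, -0.041, -0.1]}]
angle deg/row 6.19 end [ 0.4428 -0.0573  0.2675] want [ 0.4429 -0.0576  0.2678]
[{"linear": [6, 6, 20], "turn": [-0.007, -0.041, -0.1]}, {"linear": [7, 7, 20], "turn": [-0.007, -0.041, -0.1]}, {"linear": [7, 7, 19], "turn": [-0.007, -0.041, -0.1]}, {"linear": [6, 7, 20], "turn": [-0.007, -0.041, -0.1]}, {"linear": [7, 8, 19], "turn": [-0.007, -0.041, -0.1]}]
[{"linear": [7, 9, 19], "turn": [-0.007, -0.041, -0.1]}, {"linear": [6, 9, 18], "turn": [-0.007, -0.041, -0.1]}, {"linear": [7, 10, 19], "turn": [-0.007, -0.041, -0.1]}]
```

arm_command:
  deltas:
    - {"linear":[8,-15,-3],"turn":[-0.007,-0.041,-0.1]}
    - {"linear":[10,-15,-3],"turn":[-0.007,-0.041,-0.1]}
    - {"linear":[10,-13,-4],"turn":[-0.007,-0.041,-0.1]}
    - {"linear":[12,-12,-5],"turn":[-0.007,-0.041,-0.1]}
    - {"linear":[13,-11,-5],"turn":[-0.007,-0.041,-0.1]}
  claw: 1

```text
time_s: 10.17
tool_pos: [0.4648, -0.156, 0.4006]
orientation: [-0.008, 0.494, 0.865, 0.091]
contact_force: [1.2, -0.4, 0.8]
width: 1.0
```

arm_command:
  deltas:
    - {"linear":[13,-9,-6],"turn":[-0.007,-0.041,-0.1]}
    - {"linear":[15,-9,-6],"turn":[-0.007,-0.041,-0.1]}
    - {"linear":[14,-6,-7],"turn":[-0.007,-0.041,-0.1]}

```text
time_s: 10.42
tool_pos: [0.4183, -0.1379, 0.4173]
orientation: [0.064, 0.364, 0.927, 0.07]
contact_force: [0.1, 0.4, 0.5]
width: 0.998
```

arm_command:
  deltas:
    - {"linear":[6,6,20],"turn":[-0.007,-0.041,-0.1]}
    - {"linear":[7,7,20],"turn":[-0.007,-0.041,-0.1]}
    - {"linear":[7,7,19],"turn":[-0.007,-0.041,-0.1]}
    - {"linear":[6,7,20],"turn":[-0.007,-0.041,-0.1]}
    - {"linear":[7,8,19],"turn":[-0.007,-0.041,-0.1]}

```text
time_s: 10.83
tool_pos: [0.4331, -0.0862, 0.321]
orientation: [0.179, 0.128, 0.975, 0.031]
contact_force: [-0.9, 0.4, -0.4]
width: 0.998
```

arm_command:
  deltas:
    - {"linear":[7,9,19],"turn":[-0.007,-0.041,-0.1]}
    - {"linear":[6,9,18],"turn":[-0.007,-0.041,-0.1]}
    - {"linear":[7,10,19],"turn":[-0.007,-0.041,-0.1]}
    - {"linear":[0,0,0],"turn":[0,0,0]}

```text
time_s: 11.17
tool_pos: [0.4356, -0.0515, 0.258]
orientation: [0.236, -0.018, 0.972, 0.01]
contact_force: [-1.5, 1.6, -0.9]
width: 1.001
```

```bash
python3 shot.py wrist w10; python3 - <<'E'
from ax import *
s,c=pickle.load(open('w10.pkl','rb'))
M=q2R(s['orientation']); RT=np.stack([-PX,Y,-PZ],1)
print('rot left',R.from_matrix(M.T@RT).as_rotvec().round(3)); top=B@np.array([.515,-.0715,-.1005]); print((M.T@(top+.13*PZ-s['tool_pos'])*1000).round(1))
E
```

```text
11.1667 [-0.479 -0.195  2.041  0.304  0.901 -2.228] [ 0.4356 -0.0515  0.258 ] [ 0.2358 -0.0175  0.9716  0.0096]
rot left [ 0.013 -0.012  0.002]
[-10.8  -6.3  -5.5]
```

View pics/w10.png

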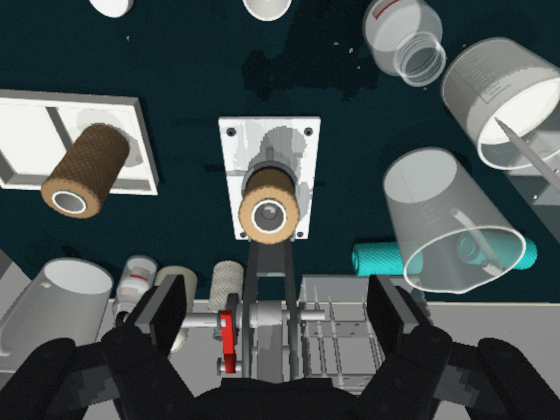

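```bash
cat > cart.py <<'E'
import sys; from ax import *
s,c=pickle.load(open(sys.argv[1]+'.pkl','rb'));x0,y0,x1,y1=map(int,sys.argv[2:6])
M=q2R(s['orientation']);W=cloud(c,s); hsv=cv2.cvtColor(c['img'],cv2.COLOR_BGR2HSV)
m=np.zeros((420,560),bool); m[y0:y1,x0:x1]=1
m&=(hsv[...,0]>5)&(hsv[...,0]<28)&(hsv[...,1]>60)
Q=W@B; h=np.nanpercentile(Q[m][:,2],95); top=m&(np.abs(Q[...,2]-h)<.008)
k=cv2.morphologyEx(top.astype(np.uint8),cv2.MORPH_CLOSE,np.ones((5,5)))
cs=cv2.findContours(k,cv2.RETR_EXTERNAL,cv2.CHAIN_APPROX_NONE)[0]; ct=max(cs,key=cv2.contourArea)
P=W[top]; cc=np.median(P,0); n=np.linalg.svd(P-P.mean(0))[2][2]; n*=np.sign(n[2])
hh=np.median(Q[top][:,2])
# cast outer contour onto the plane z_post=hh, fit circle
pts=[]
for u,v in ct[:,0]:
    p,d=ray(c,u,v,s); pts.append(p+d*(hh-PZ@p)/(PZ@d))
q=np.array(pts)@B
(cx,cy),r=cv2.minEnclosingCircle(q[:,:2].astype(np.float32))
A=np.c_[2*q[:,:2],np.ones(len(q))]; sol=np.linalg.lstsq(A,(q[:,:2]**2).sum(1),rcond=None)[0]
print('n top',top.sum(),'h',hh,'normal',n,'fit circ',sol[:2],np.sqrt(sol[2]+sol[:2]@sol[:2]),'encl',cx,cy,r)
t=B@np.array([sol[0],sol[1],hh]); print('top world',t,'in tool mm',(M.T@(t-s['tool_pos'])*1000).round(1),'axis(-) in tool',(M.T@-PZ).round(3), 'normal in tool',(M.T@-n).round(3))
E
python3 cart.py w10 230 165 310 250
```

```text
n top 1862 h -0.10029562465032424 normal [-0.51388488 -0.02102142  0.85760156] fit circ [ 0.51188881 -0.07045788] 0.027186227597980842 encl 0.5119495987892151 -0.0708172544836998 0.028367619961500168
top world [ 0.50102381 -0.05474735  0.15176146] in tool mm [ -9.3  -6.9 124.3] axis(-) in tool [-0.012 -0.013  1.   ] normal in tool [-0.064 -0.008  0.998]
```

```bash
python3 - <<'E'
from ax import *
o=np.array([.513,-.0707,-.1003-.120])
for f in ('w9','w10','s9','w1'):
    s,c=pickle.load(open(f+'.pkl','rb')); Q=cloud(c,s if f[0]=='w' else None)@B-o
    for z0 in np.arange(.10,.25,.02):
        m=(Q[...,2]>z0)&(Q[...,2]<z0+.02)&(np.abs(Q[...,1])<.06)&(Q[...,0]>.032)&(Q[...,0]<.12)
        if f[0]=='w': m[260:]=0
        if m.sum()>5: print(f,z0.round(2),m.sum(),np.percentile(Q[m][:,0],[1,10,50]).round(3))
E
```

```text
w9 0.1 100 [0.099 0.104 0.113]
w9 0.12 121 [0.07  0.073 0.097]
w9 0.14 933 [0.073 0.08  0.089]
w9 0.16 1276 [0.064 0.07  0.097]
w9 0.18 11 [0.068 0.068 0.071]
w9 0.2 52 [0.116 0.116 0.118]
w9 0.22 37 [0.116 0.116 0.118]
s9 0.1 9 [0.07  0.072 0.076]
s9 0.12 52 [0.072 0.074 0.087]
s9 0.14 174 [0.079 0.082 0.092]
s9 0.16 191 [0.065 0.071 0.103]
s9 0.18 21 [0.075 0.112 0.117]
s9 0.2 6 [0.117 0.117 0.119]
w1 0.1 26 [0.088 0.09  0.101]
w1 0.12 23 [0.072 0.073 0.096]
w1 0.14 1152 [0.033 0.044 0.084]
w1 0.16 596 [0.065 0.07  0.096]
w1 0.18 7 [0.066 0.067 0.069]
```

arm_command:
  deltas:
    - {"linear":[-1,-2,12],"turn":[0.007,-0.006,0.001]}
    - {"linear":[-1,-2,12],"turn":[0.006,-0.006,0.001]}
    - {"linear":[-1,-1,12],"turn":[0,0,0]}
    - {"linear":[0,0,14],"turn":[0,0,0]}
    - {"linear":[0,0,0],"turn":[0,0,0]}

```text
time_s: 11.63
tool_pos: [0.4702, -0.0612, 0.2232]
orientation: [0.248, -0.013, 0.969, 0.0]
contact_force: [-0.4, 0.0, -0.4]
width: 1.006
```

```bash
python3 shot.py wrist w11; python3 cart.py w11 200 180 350 350
```

```text
11.6333 [-0.444 -0.112  2.082  0.32   0.741 -2.231] [ 0.4702 -0.0612  0.2232] [ 2.476e-01 -1.290e-02  9.688e-01  2.000e-04]
n top 2696 h -0.10031107859922096 normal [-0.51166093 -0.02294485  0.85888103] fit circ [ 0.51197238 -0.07057792] 0.027146125037087653 encl 0.5119783282279968 -0.07038144767284393 0.02814159169793129
top world [ 0.50110859 -0.0548648   0.15178705] in tool mm [ 7.1  6.  77.5] axis(-) in tool [0.012 0.008 1.   ] normal in tool [-0.037  0.015  0.999]
```

View pics/w11.png

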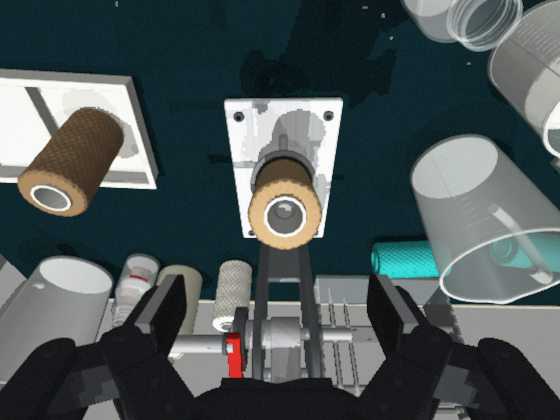

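arm_command:
  deltas:
    - {"linear":[3,2,10],"turn":[-0.004,0.006,0]}
    - {"linear":[3,2,10],"turn":[-0.004,0.006,0]}
    - {"linear":[1,1,10],"turn":[0,0,0]}
    - {"linear":[0,0,0],"turn":[0,0,0]}
    - {"linear":[0,0,0],"turn":[0,0,0]}

```text
time_s: 12.1
tool_pos: [0.477, -0.0552, 0.1935]
orientation: [0.242, -0.015, 0.97, 0.004]
contact_force: [-0.0, 0.4, 0.2]
width: 0.995
```

```bash
python3 shot.py wrist w12; python3 cart.py w12 180 180 370 380
```

```text
12.1 [-0.42  -0.064  2.12   0.338  0.667 -2.244] [ 0.477  -0.0552  0.1935] [ 0.242  -0.0149  0.9702  0.0039]
n top 3350 h -0.1003586623920657 normal [-0.51657804 -0.02114716  0.85597893] fit circ [ 0.51143064 -0.07045758] 0.02740148067330057 encl 0.5112769603729248 -0.07015826553106308 0.028492437675595284
top world [ 0.50064905 -0.05475883  0.1514907 ] in tool mm [-1.1 -0.3 48.2] axis(-) in tool [0. 0. 1.] normal in tool [-0.054  0.005  0.999]
```

View pics/w12.png

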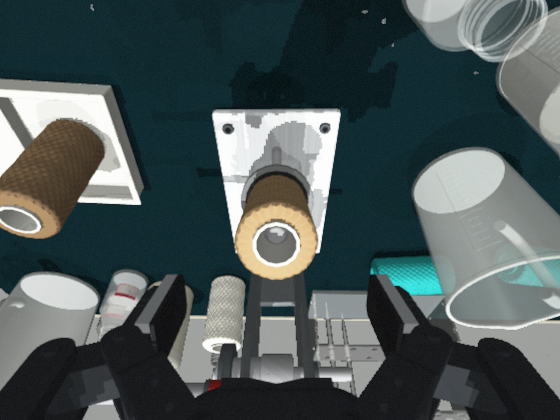

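arm_command:
  deltas:
    - {"linear":[0,0,18],"turn":[0,0,0]}
    - {"linear":[0,0,18],"turn":[0,0,0]}
    - {"linear":[0,0,18],"turn":[0,0,0]}
    - {"linear":[0,0,0],"turn":[0,0,0]}
    - {"linear":[0,0,0],"turn":[0,0,0]}

```text
time_s: 12.57
tool_pos: [0.5026, -0.0546, 0.1463]
orientation: [0.242, -0.015, 0.97, 0.004]
contact_force: [-0.0, 0.3, 0.3]
width: 1.002
```

```bash
python3 shot.py wrist w13; python3 cart.py w13 180 180 370 418
```

```text
12.5667 [-0.386  0.041  2.163  0.395  0.518 -2.291] [ 0.5026 -0.0546  0.1463] [ 0.2422 -0.0149  0.9701  0.0038]
n top 5651 h -0.10045553122195906 normal [-0.52198297 -0.01984372  0.85272505] fit circ [ 0.51088684 -0.07040539] 0.027701087326459845 encl 0.5108603835105896 -0.07059627771377563 0.029128748923540115
top world [ 0.50021296 -0.05472033  0.15114988] in tool mm [-0.2 -0.  -5.4] axis(-) in tool [0.001 0.    1.   ] normal in tool [-0.06   0.004  0.998]
```

View pics/w13.png

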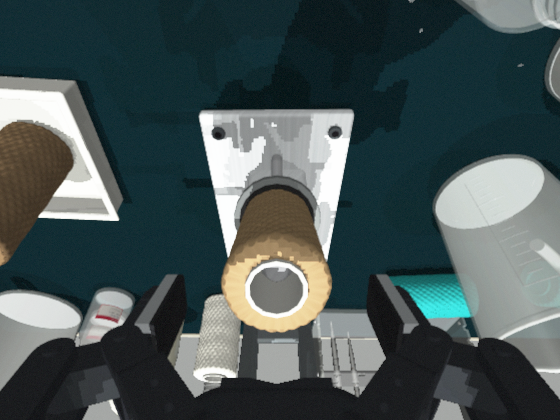

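arm_command:
  deltas:
    - {"linear":[0,0,12],"turn":[0,0,0]}
    - {"linear":[0,0,12],"turn":[0,0,0]}
    - {"linear":[0,0,10],"turn":[0,0,0]}
    - {"linear":[0,0,0],"turn":[0,0,0]}
    - {"linear":[0,0,0],"turn":[0,0,0]}

```text
time_s: 13.03
tool_pos: [0.5189, -0.0544, 0.1174]
orientation: [0.243, -0.015, 0.97, 0.003]
contact_force: [-0.2, -0.7, 0.1]
width: 1.0
```

arm_command:
  deltas:
    - {"linear":[0,0,0],"turn":[0,0,0]}
    - {"linear":[0,0,0],"turn":[0,0,0]}
    - {"linear":[0,0,0],"turn":[0,0,0]}
    - {"linear":[0,0,0],"turn":[0,0,0]}
    - {"linear":[0,0,0],"turn":[0,0,0]}
  claw: 0.3
  force: 30

```text
time_s: 13.45
tool_pos: [0.5192, -0.0544, 0.1178]
orientation: [0.244, -0.015, 0.97, 0.003]
contact_force: [-2.5, -0.0, 5.8]
width: 0.658
```

```bash
python3 shot.py wrist w14; python3 -c "
from rig import ctrl; s=ctrl.get_state(); print(s['contact_force'],s['ft_torque'],s['width'])"
```

```text
13.45 [-0.368  0.11   2.184  0.456  0.428 -2.346] [ 0.5192 -0.0544  0.1178] [ 0.2438 -0.0149  0.9697  0.0032]
[-3.12337111  1.25519846  4.71154421] [0.1854824  0.20363078 0.04005026] 0.6609558106101545
```

View pics/w14.png

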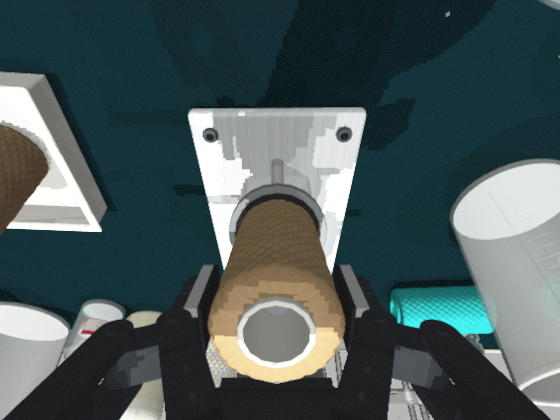

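arm_command:
  deltas:
    - {"linear":[0,0,-4],"turn":[0,0,0]}
    - {"linear":[0,0,-8],"turn":[0,0,0]}
    - {"linear":[0,0,-8],"turn":[0,0,0]}
    - {"linear":[0,0,-4],"turn":[0,0,0]}
    - {"linear":[0,0,0],"turn":[0,0,0]}
  force: 40

```text
time_s: 13.92
tool_pos: [0.5068, -0.0545, 0.1385]
orientation: [0.243, -0.015, 0.97, 0.003]
contact_force: [0.1, -0.4, -1.7]
width: 0.652
```

```bash
python3 - <<'E'
from ax import *
from rig import ctrl; s=ctrl.get_state(); M=q2R(s['orientation'])
print('F tool',(M.T@s['contact_force']).round(2),'T',(M.T@s['ft_torque']).round(2),s['width'],'axis in tool',(M.T@-PZ).round(4),'pos in B',(s['tool_pos']@B).round(4))
E
```

```text
F tool [ 0.68 -0.43  1.51] T [-0.02  0.38  0.05] 0.6518875147143806 axis in tool [0.0023 0.0011 1.    ] pos in B [ 0.5107 -0.0704 -0.1147]
```

Free-sliding, forces are small. I'll continue.

arm_command:
  deltas:
    - {"linear":[0,0,-9],"turn":[0,0,0]}
    - {"linear":[0,0,-10],"turn":[0,0,0]}
    - {"linear":[0,0,-10],"turn":[0,0,0]}
    - {"linear":[0,0,-9],"turn":[0,0,0]}
    - {"linear":[0,0,0],"turn":[0,0,0]}

```text
time_s: 14.33
tool_pos: [0.4892, -0.0553, 0.1727]
orientation: [0.244, -0.015, 0.97, 0.003]
contact_force: [0.4, -0.2, -2.8]
width: 0.655
```

```bash
python3 - <<'E'
from ax import *
from rig import ctrl; s=ctrl.get_state(); M=q2R(s['orientation'])
print('F tool',(M.T@s['contact_force']).round(2),'T',(M.T@s['ft_torque']).round(2),s['width'],'axis in tool',(M.T@-PZ).round(4),'pos in B',(s['tool_pos']@B).round(4))
E
```

```text
F tool [ 0.93 -0.21  2.66] T [-0.03  0.39 -0.  ] 0.6550813884417569 axis in tool [0.0035 0.0018 1.    ] pos in B [ 0.5113 -0.0706 -0.0763]
```

arm_command:
  deltas:
    - {"linear":[0,0,-10],"turn":[0,0,0]}
    - {"linear":[0,0,-12],"turn":[0,0,0]}
    - {"linear":[0,0,-14],"turn":[0,0,0]}
    - {"linear":[0,0,-14],"turn":[0,0,0]}
    - {"linear":[0,0,-10],"turn":[0,0,0]}

```text
time_s: 14.75
tool_pos: [0.4606, -0.0559, 0.2245]
orientation: [0.243, -0.015, 0.97, 0.003]
contact_force: [0.3, -1.3, -1.7]
width: 0.657
```

arm_command:
  deltas:
    - {"linear":[0,0,0],"turn":[0,0,0]}

```text
time_s: 14.83
tool_pos: [0.4614, -0.0563, 0.2257]
orientation: [0.244, -0.015, 0.97, 0.003]
contact_force: [0.5, 0.0, -2.0]
width: 0.659
```

```bash
python3 shot.py side s15; python3 shot.py wrist w15; python3 - <<'E'
from ax import *
from rig import ctrl; s=ctrl.get_state(); M=q2R(s['orientation'])
print('F tool',(M.T@s['contact_force']).round(2),'T',(M.T@s['ft_torque']).round(2),s['width'],'axis in tool',(M.T@-PZ).round(4),'pos in B',(s['tool_pos']@B).round(4))
a=cv2.imread('pics/s15.png')[120:300,230:420];b=cv2.imread('pics/w15.png'); cv2.imwrite('pics/c15.png',cv2.hconcat([cv2.resize(a,(400,380)),cv2.resize(b,(400,380))]))
E
```

```text
14.8333 [-0.445 -0.128  2.085  0.316  0.763 -2.229] [ 0.4614 -0.0563  0.2257] [ 0.244  -0.0149  0.9697  0.0027]
14.8833 [-0.445 -0.127  2.086  0.316  0.762 -2.229] [ 0.4613 -0.0562  0.2247] [ 0.2434 -0.0149  0.9698  0.003 ]
F tool [ 0.86 -0.22  2.39] T [0.02 0.4  0.  ] 0.6584824691493643 axis in tool [0.0017 0.0011 1.    ] pos in B [ 0.5104 -0.0704 -0.0179]
```

View pics/c15.png

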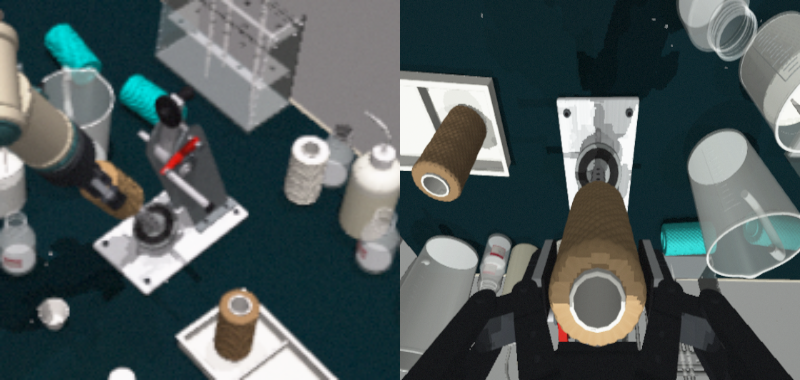

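```bash
python3 - <<'E'
from ax import *
from rig import ctrl
s=ctrl.get_state(); R0=q2R(s['orientation']); p0=s['tool_pos']-.04*R0[:,2]
R1=Rtool(88.3); rv=R.from_matrix(R0.T@R1).as_rotvec(); Rm=R0@R.from_rotvec(rv/2).as_matrix()
A=np.array([.42,-.17,.33]); E=np.array([.5255,-.353,.24])
plan(p0,R0,A,Rm,10); plan(A,Rm,E,R1,10)
E
```

```text
angle deg/row 4.83 end [ 0.4193 -0.1701  0.3302] want [ 0.42 -0.17  0.33]
[{"linear": [-1, -11, -7], "turn": [0.02, 0.019, 0.08]}, {"linear": [-2, -12, -8], "turn": [0.02, 0.019, 0.08]}, {"linear": [-2, -11, -7], "turn": [0.02, 0.019, 0.08]}, {"linear": [-4, -11, -7], "turn": [0.02, 0.019, 0.08]}, {"linear": [-4, -11, -6], "turn": [0.02, 0.019, 0.08]}]
[{"linear": [-5, -11, -7], "turn": [0.02, 0.019, 0.08]}, {"linear": [-5, -10, -7], "turn": [0.02, 0.019, 0.08]}, {"linear": [-7, -10, -6], "turn": [0.02, 0.019, 0.08]}, {"linear": [-7, -10, -6], "turn": [0.02, 0.019, 0.08]}, {"linear": [-7, -10, -7], "turn": [0.02, 0.019, 0.08]}]
angle deg/row 4.83 end [ 0.5251 -0.3531  0.2402] want [ 0.5255 -0.353   0.24  ]
[{"linear": [-18, -6, 13], "turn": [0.02, 0.019, 0.08]}, {"linear": [-18, -5, 13], "turn": [0.02, 0.019, 0.08]}, {"linear": [-19, -3, 12], "turn": [0.02, 0.019, 0.08]}, {"linear": [-20, -1, 13], "turn": [0.02, 0.019, 0.08]}, {"linear": [-19, 0, 12], "turn": [0.02, 0.019, 0.08]}]
[{"linear": [-20, 3, 11], "turn": [0.02, 0.019, 0.08]}, {"linear": [-20, 4, 11], "turn": [0.02, 0.019, 0.08]}, {"linear": [-19, 6, 11], "turn": [0.02, 0.019, 0.08]}, {"linear": [-19, 8, 10], "turn": [0.02, 0.019, 0.08]}, {"linear": [-19, 9, 9], "turn": [0.02, 0.019, 0.08]}]
```

arm_command:
  deltas:
    - {"linear":[0,0,-20],"turn":[0,0,0]}
    - {"linear":[0,0,-20],"turn":[0,0,0]}

```text
time_s: 15.1
tool_pos: [0.4412, -0.0558, 0.2571]
orientation: [0.24, -0.015, 0.971, 0.005]
contact_force: [-0.3, -0.2, -2.2]
width: 0.658
```

arm_command:
  deltas:
    - {"linear":[-1,-11,-7],"turn":[0.02,0.019,0.08]}
    - {"linear":[-2,-12,-8],"turn":[0.02,0.019,0.08]}
    - {"linear":[-2,-11,-7],"turn":[0.02,0.019,0.08]}
    - {"linear":[-4,-11,-7],"turn":[0.02,0.019,0.08]}
    - {"linear":[-4,-11,-6],"turn":[0.02,0.019,0.08]}

```text
time_s: 15.52
tool_pos: [0.4313, -0.1135, 0.2935]
orientation: [0.19, 0.192, 0.963, 0.003]
contact_force: [0.7, 0.6, -2.3]
width: 0.654
```

arm_command:
  deltas:
    - {"linear":[-5,-11,-7],"turn":[0.02,0.019,0.08]}
    - {"linear":[-5,-10,-7],"turn":[0.02,0.019,0.08]}
    - {"linear":[-7,-10,-6],"turn":[0.02,0.019,0.08]}
    - {"linear":[-7,-10,-6],"turn":[0.02,0.019,0.08]}
    - {"linear":[-7,-10,-7],"turn":[0.02,0.019,0.08]}

```text
time_s: 15.93
tool_pos: [0.4196, -0.1702, 0.3292]
orientation: [0.13, 0.388, 0.912, 0.002]
contact_force: [1.0, -0.2, -1.9]
width: 0.659
```

arm_command:
  deltas:
    - {"linear":[-18,-6,13],"turn":[0.02,0.019,0.08]}
    - {"linear":[-18,-5,13],"turn":[0.02,0.019,0.08]}
    - {"linear":[-19,-3,12],"turn":[0.02,0.019,0.08]}
    - {"linear":[-20,-1,13],"turn":[0.02,0.019,0.08]}
    - {"linear":[-19,0,12],"turn":[0.02,0.019,0.08]}

```text
time_s: 16.35
tool_pos: [0.4725, -0.2622, 0.2826]
orientation: [0.065, 0.567, 0.821, 0.001]
contact_force: [-0.3, 0.7, -2.3]
width: 0.657
```

arm_command:
  deltas:
    - {"linear":[-20,3,11],"turn":[0.02,0.019,0.08]}
    - {"linear":[-20,4,11],"turn":[0.02,0.019,0.08]}
    - {"linear":[-19,6,11],"turn":[0.02,0.019,0.08]}
    - {"linear":[-19,8,10],"turn":[0.02,0.019,0.08]}
    - {"linear":[-19,9,9],"turn":[0.02,0.019,0.08]}

```text
time_s: 16.77
tool_pos: [0.525, -0.3538, 0.2375]
orientation: [-0.004, 0.72, 0.694, 0.0]
contact_force: [1.0, -0.9, -1.9]
width: 0.657
```

arm_command:
  deltas:
    - {"linear":[0,0,0],"turn":[0,0,0]}
    - {"linear":[0,0,0],"turn":[0,0,0]}

```text
time_s: 16.93
tool_pos: [0.5245, -0.354, 0.2366]
orientation: [-0.004, 0.719, 0.695, -0.0]
contact_force: [-0.2, 0.5, -1.3]
width: 0.651
```

```bash
python3 shot.py wrist w16; python3 shot.py side s16;python3 - <<'E'
from ax import *
s,c=pickle.load(open('w16.pkl','rb')); M=q2R(s['orientation'])
print(R.from_matrix(M.T@Rtool(88.3)).as_rotvec().round(3),s['width'],s['contact_force'])
cv2.imwrite('pics/s16z.png',cv2.resize(cv2.imread('pics/s16.png')[180:350,260:440],None,fx=3,fy=3))
E
```

```text
16.9333 [-7.040e-01  3.660e-01  1.358e+00  1.000e-03  1.427e+00 -6.700e-01] [ 0.5245 -0.354   0.2366] [-0.0044  0.7191  0.6949 -0.    ]
16.9833 [-7.030e-01  3.630e-01  1.359e+00  1.000e-03  1.427e+00 -6.700e-01] [ 0.5241 -0.3531  0.2379] [-3.800e-03  7.189e-01  6.951e-01  1.000e-04]
[-0.006 -0.006 -0.005] 0.6513145752053652 [-0.24981743  0.51860119 -1.33203412]
```

View pics/w16.png

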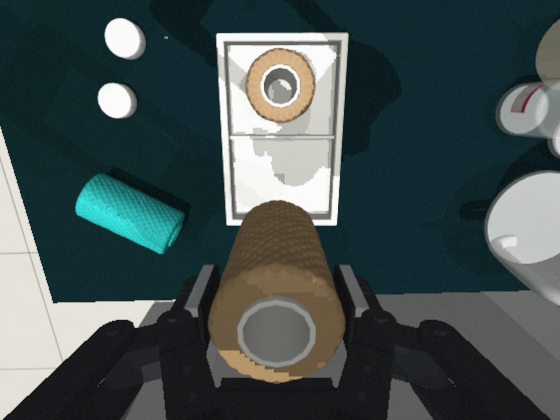

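View pics/s16z.png

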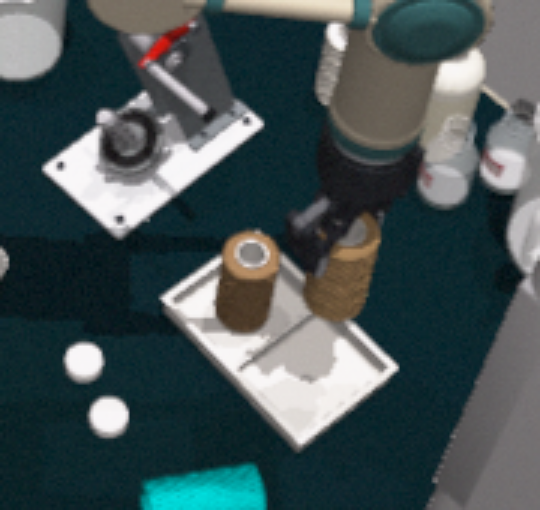

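```bash
python3 - <<'E'
from ax import *
s,c=pickle.load(open('w16.pkl','rb'))
q=np.array([onz(c,u,v,.026,s) for u,v in [(217,33),(348,33),(337.5,225),(226,225)]])
print(q.round(4),q.mean(0),np.linalg.norm(np.roll(q,-1,0)-q,axis=1))
d=[onz(c,u,v,.024,s) for u,v in [(231,136.5),(335,136.5)]]; print('divider',d)
print('old top',onz(c,280,86,.114,s))
yv=(q[0]+q[1]-q[2]-q[3]); print(np.degrees(np.arctan2(yv[1],yv[0]))-90)
W=cloud(c,s)
# held cartridge: side body and orientation, lowest visible points
hsv=cv2.cvtColor(c['img'],cv2.COLOR_BGR2HSV); m=np.zeros((420,560),bool); m[200:385,205:350]=1
m&=(hsv[...,0]>5)&(hsv[...,0]<28)&(hsv[...,1]>60)&(W[...,2]>.1)
M=q2R(s['orientation']); T=(W[m]-s['tool_pos'])@M*1000
print('tool z range',np.nanpercentile(T[:,2],[1,5,95,99]))
for a in (-30,0,20,40,60):
    k=np.abs(T[:,2]-a)<8
    if k.sum()>10: print(a,k.sum(),'x max',np.percentile(T[k,0],[50,98]).round(1),'y',np.percentile(T[k,1],[2,98]).round(1))
E
```

```text
[[ 0.4684 -0.2016  0.026 ]
 [ 0.5976 -0.2062  0.026 ]
 [ 0.5926 -0.4084  0.026 ]
 [ 0.4601 -0.4041  0.026 ]] [ 0.52968007 -0.30509075  0.026     ] [0.1292522  0.20229033 0.13249673 0.20268456]
divider [array([ 0.47399498, -0.30187376,  0.024     ]), array([ 0.58750824, -0.30575953,  0.024     ])]
old top [ 0.52840969 -0.25733986  0.114     ]
-1.880014755203831
tool z range [-38.77469356 -38.23344772  39.21807739  59.11932468]
-30 8085 x max [11.8 24.5] y [-27.3  23.3]
0 914 x max [20.8 23.9] y [-24.3  21.3]
20 724 x max [20.2 23.1] y [-25.4  21.9]
40 612 x max [19.1 22.2] y [-24.9  22.8]
60 288 x max [18.5 21.3] y [-23.3  20. ]
```

```bash
python3 - <<'E'
from ax import *
s,c=pickle.load(open('w16.pkl','rb')); W=cloud(c,s); M=q2R(s['orientation'])
hsv=cv2.cvtColor(c['img'],cv2.COLOR_BGR2HSV); br=(hsv[...,0]>5)&(hsv[...,0]<28)&(hsv[...,1]>50)
def pl(box,lo,hi,n):
    m=np.zeros((420,560),bool); m[box[1]:box[3],box[0]:box[2]]=1; m&=br&(W[...,2]>lo)&(W[...,2]<hi)
    P=W[m]
    for _ in range(4):
        cc=P.mean(0); v=np.linalg.svd(P-cc,full_matrices=False)[2][2]; v*=np.sign(v[2]); r=np.abs((P-cc)@v); P=P[r<.003]
    print(n,len(P),'normal',v.round(3),'ctr',cc.round(4))
pl((240,45,325,125),.10,.125,'old')
pl((205,290,350,385),.24,.30,'held')
# tray floor
P=W[145:190,240:330].reshape(-1,3); P=P[(P[:,2]<.02)]; v=np.linalg.svd(P-P.mean(0),full_matrices=False)[2][2]; print('floor',v*np.sign(v[2]),P.mean(0))
# edges in image of held body: left/right/bottom
sd,cs=pickle.load(open('s16.pkl','rb'))
print(proj(cs,[.5268,-.353,.004]))
E
python3 shot.py top t16; python3 -c "
import cv2;a=cv2.imread('pics/t16.png')[150:270,330:430];cv2.imwrite('pics/t16z.png',cv2.resize(a,None,fx=5,fy=5))"
```

```text
old 2641 normal [-0.003  0.004  1.   ] ctr [ 0.5285 -0.2566  0.1107]
held 6092 normal [-0.002  0.033  0.999] ctr [ 0.5229 -0.3577  0.2739]
floor [-5.48344358e-04 -1.57209204e-03  9.99998614e-01] [ 0.53176226 -0.34128815  0.00396209]
[361.58215435 305.9574263 ]
17.0333 [-7.030e-01  3.610e-01  1.359e+00  1.000e-03  1.428e+00 -6.700e-01] [ 0.5239 -0.3526  0.2389] [-3.200e-03  7.188e-01  6.952e-01  1.000e-04]
```

View pics/t16z.png

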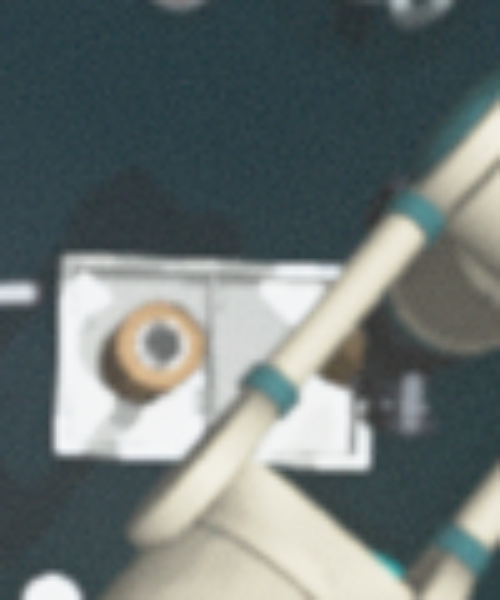

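arm_command:
  deltas:
    - {"linear":[2,1,20],"turn":[0,0.017,0]}
    - {"linear":[2,1,24],"turn":[0,0.016,0]}
    - {"linear":[2,1.5,24],"turn":[0,0,0]}
    - {"linear":[0,0,24],"turn":[0,0,0]}
    - {"linear":[0,0,24],"turn":[0,0,0]}

```text
time_s: 17.5
tool_pos: [0.5275, -0.3434, 0.1247]
orientation: [-0.012, 0.719, 0.695, 0.012]
contact_force: [0.4, -0.1, -1.1]
width: 0.655
```

arm_command:
  deltas:
    - {"linear":[0,0,12],"turn":[0,0,0]}
    - {"linear":[0,0,8],"turn":[0,0,0]}
    - {"linear":[0,0,0],"turn":[0,0,0]}
    - {"linear":[0,0,0],"turn":[0,0,0]}

```text
time_s: 17.83
tool_pos: [0.5277, -0.3434, 0.1054]
orientation: [-0.013, 0.719, 0.695, 0.012]
contact_force: [0.1, 0.5, -1.9]
width: 0.655
```

```bash
python3 shot.py wrist w17; python3 shot.py side s17;python3 - <<'E'
from ax import *
s,c=pickle.load(open('w17.pkl','rb')); W=cloud(c,s); M=q2R(s['orientation'])
hsv=cv2.cvtColor(c['img'],cv2.COLOR_BGR2HSV); br=(hsv[...,0]>5)&(hsv[...,0]<28)&(hsv[...,1]>50)
m=np.zeros((420,560),bool); m[290:385,205:350]=1; m&=br
P=W[m]; P=P[np.abs(P[:,2]-np.median(P[:,2]))<.015]
for _ in range(4):
    cc=P.mean(0); v=np.linalg.svd(P-cc,full_matrices=False)[2][2]; v*=np.sign(v[2]); r=np.abs((P-cc)@v); P=P[r<.003]
print('held',len(P),v.round(3),cc.round(4)); print((M.T@np.array([0,0,-1])).round(3),s['contact_force'])
a=cv2.imread('pics/s17.png')[220:350,300:440]; cv2.imwrite('pics/c17.png',cv2.hconcat([cv2.resize(a,(400,371)),cv2.resize(c['img'],(400,371))]))
E
```

```text
17.8333 [-0.703  0.455  1.552  0.029  1.158 -0.681] [ 0.5277 -0.3434  0.1054] [-0.0127  0.7188  0.695   0.0119]
17.8833 [-0.703  0.455  1.551  0.029  1.158 -0.681] [ 0.5282 -0.3439  0.1059] [-0.012   0.7189  0.6949  0.012 ]<stdin>:7: RuntimeWarning: Mean of empty slice.
  ret = um.true_divide(
Traceback (most recent call last):
IndexError: index 2 is out of bounds for axis 0 with size 0
```

```bash
cat > held.py <<'E'
import sys
from ax import *
f=sys.argv[1]
s,c=pickle.load(open('w%s.pkl'%f,'rb')); W=cloud(c,s); M=q2R(s['orientation'])
hsv=cv2.cvtColor(c['img'],cv2.COLOR_BGR2HSV); br=(hsv[...,0]>5)&(hsv[...,0]<28)&(hsv[...,1]>50)
m=np.zeros((420,560),bool); m[290:385,205:350]=1; m&=br
P=W[m]; P=P[np.isfinite(P[:,2])]; P=P[np.abs(P[:,2]-np.median(P[:,2]))<.015]
for _ in range(4):
    cc=P.mean(0); v=np.linalg.svd(P-cc,full_matrices=False)[2][2]; v*=np.sign(v[2]); r=np.abs((P-cc)@v); P=P[r<.003]
print('held',len(P),v.round(3),cc.round(4),'xy mid',((P.min(0)+P.max(0))/2).round(4)); print(s['tool_pos'],s['contact_force'])
a=cv2.imread('pics/s%s.png'%f)[220:350,300:440]; cv2.imwrite('pics/c%s.png'%f,cv2.hconcat([cv2.resize(a,(400,371)),cv2.resize(c['img'],(400,371))]))
E
python3 held.py 17
```

```text
held 6095 [-0.007  0.005  1.   ] [ 0.526  -0.3483  0.1425] xy mid [ 0.5261 -0.351   0.1424]
[ 0.52774205 -0.34344349  0.10539994] [ 0.07906103  0.49127821 -1.88829277]
```

View pics/c17.png

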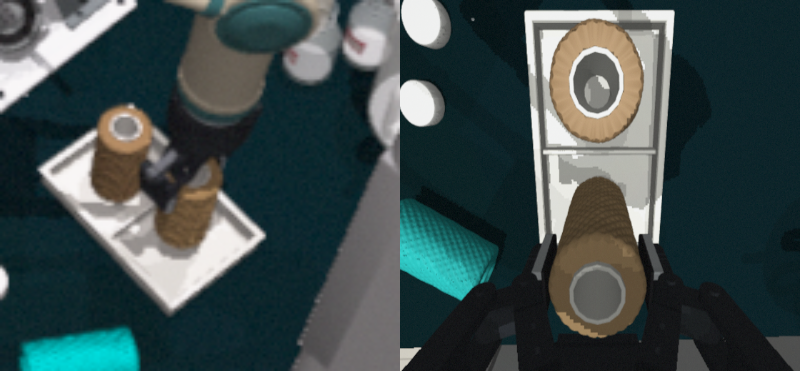

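arm_command:
  deltas:
    - {"linear":[-2,0,6],"turn":[0,0,0]}
    - {"linear":[-2,0,8],"turn":[0,0,0]}
    - {"linear":[0,0,7],"turn":[0,0,0]}
    - {"linear":[0,0,2],"turn":[0,0,0]}
    - {"linear":[0,0,0],"turn":[0,0,0]}

```text
time_s: 18.35
tool_pos: [0.5265, -0.3463, 0.0799]
orientation: [-0.015, 0.719, 0.695, 0.012]
contact_force: [-0.1, 0.1, -1.3]
width: 0.654
```

arm_command:
  deltas:
    - {"linear":[0,0,1.5],"turn":[0,0,0]}
    - {"linear":[0,0,0],"turn":[0,0,0]}
    - {"linear":[0,0,1],"turn":[0,0,0]}
    - {"linear":[0,0,0],"turn":[0,0,0]}

```text
time_s: 18.68
tool_pos: [0.5273, -0.3467, 0.0788]
orientation: [-0.013, 0.719, 0.695, 0.012]
contact_force: [0.9, -0.7, -2.5]
width: 0.656
```

arm_command:
  deltas:
    - {"linear":[0,0,1],"turn":[0,0,0]}
    - {"linear":[0,0,0],"turn":[0,0,0]}

```text
time_s: 18.85
tool_pos: [0.5273, -0.3466, 0.0778]
orientation: [-0.013, 0.719, 0.695, 0.012]
contact_force: [0.0, 0.3, -1.5]
width: 0.653
```

arm_command:
  deltas:
    - {"linear":[0,0,1],"turn":[0,0,0]}
    - {"linear":[0,0,0],"turn":[0,0,0]}

```text
time_s: 19.02
tool_pos: [0.5272, -0.3466, 0.0767]
orientation: [-0.013, 0.719, 0.695, 0.012]
contact_force: [0.1, -0.3, -2.6]
width: 0.656
```

arm_command:
  deltas:
    - {"linear":[0,0,1],"turn":[0,0,0]}
    - {"linear":[0,0,0],"turn":[0,0,0]}

```text
time_s: 19.18
tool_pos: [0.5272, -0.3465, 0.0756]
orientation: [-0.014, 0.719, 0.695, 0.012]
contact_force: [0.1, 1.3, -1.3]
width: 0.652
```

arm_command:
  deltas:
    - {"linear":[0,0,1],"turn":[0,0,0]}
    - {"linear":[0,0,0],"turn":[0,0,0]}

```text
time_s: 19.35
tool_pos: [0.5272, -0.3465, 0.0746]
orientation: [-0.014, 0.719, 0.695, 0.012]
contact_force: [-0.3, 0.3, -2.1]
width: 0.652
```

arm_command:
  deltas:
    - {"linear":[0,0,1],"turn":[0,0,0]}
    - {"linear":[0,0,0],"turn":[0,0,0]}

```text
time_s: 19.52
tool_pos: [0.5273, -0.3466, 0.0737]
orientation: [-0.013, 0.719, 0.695, 0.012]
contact_force: [0.3, -0.2, -1.7]
width: 0.657
```

```bash
python3 shot.py wrist w18; python3 shot.py side s18; python3 held.py 18
```

```text
19.5167 [-0.707  0.487  1.585  0.029  1.094 -0.686] [ 0.5273 -0.3466  0.0737] [-0.0134  0.719   0.6948  0.0118]
19.5667 [-0.707  0.487  1.585  0.029  1.094 -0.686] [ 0.5273 -0.3465  0.0738] [-0.0134  0.719   0.6948  0.0118]
held 6103 [-0.006  0.004  1.   ] [ 0.5255 -0.3515  0.1108] xy mid [ 0.5255 -0.3542  0.1108]
[ 0.5273071  -0.34659889  0.07373203] [ 0.30836378 -0.23192231 -1.73543805]
```

View pics/c18.png

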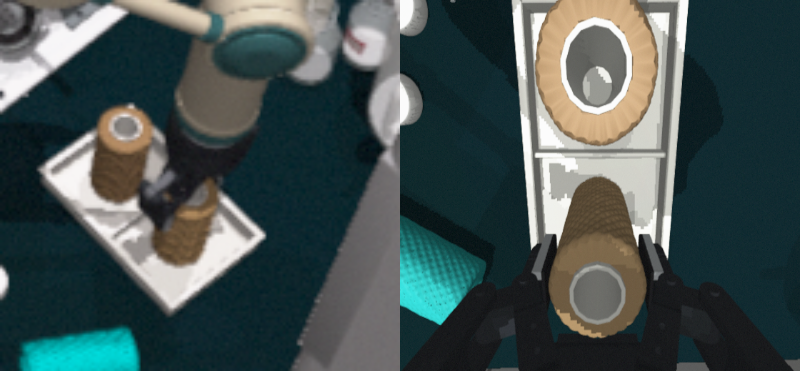

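arm_command:
  deltas:
    - {"linear":[0,0,0.8],"turn":[0,0,0]}
    - {"linear":[0,0,0],"turn":[0,0,0]}

```text
time_s: 19.78
tool_pos: [0.5273, -0.3466, 0.0737]
orientation: [-0.013, 0.719, 0.695, 0.012]
contact_force: [-0.6, 0.9, 2.4]
width: 0.654
```

arm_command:
  deltas:
    - {"linear":[0,0,0.8],"turn":[0,0,0]}
    - {"linear":[0,0,0],"turn":[0,0,0]}

```text
time_s: 19.95
tool_pos: [0.5273, -0.3467, 0.0736]
orientation: [-0.013, 0.719, 0.695, 0.012]
contact_force: [-0.9, 1.5, 7.3]
width: 0.658
```

arm_command:
  deltas:
    - {"linear":[0,0,0.8],"turn":[0,0,0]}
    - {"linear":[0,0,0],"turn":[0,0,0]}

```text
time_s: 20.12
tool_pos: [0.5274, -0.3467, 0.0736]
orientation: [-0.013, 0.719, 0.695, 0.012]
contact_force: [-3.3, 0.7, 11.7]
width: 0.651
```

arm_command:
  deltas:
    - {"linear":[0,0,-1.8],"turn":[0,0,0]}
    - {"linear":[0,0,0],"turn":[0,0,0]}

```text
time_s: 20.28
tool_pos: [0.5276, -0.3468, 0.0737]
orientation: [-0.013, 0.719, 0.695, 0.012]
contact_force: [-0.2, -0.8, 4.9]
width: 0.656
```

arm_command:
  deltas:
    - {"linear":[0,0,0],"turn":[0,0,0]}
    - {"linear":[0,0,0],"turn":[0,0,0]}
    - {"linear":[0,0,0],"turn":[0,0,0]}
  claw: 0.78

```text
time_s: 20.53
tool_pos: [0.5273, -0.3465, 0.0728]
orientation: [-0.014, 0.719, 0.695, 0.012]
contact_force: [-0.1, -0.3, -0.0]
width: 0.78
```

arm_command:
  deltas:
    - {"linear":[0,0,0],"turn":[0,0,0]}
    - {"linear":[0,0,0],"turn":[0,0,0]}
    - {"linear":[0,0,0],"turn":[0,0,0]}
  claw: 1

```text
time_s: 20.78
tool_pos: [0.5272, -0.3465, 0.073]
orientation: [-0.014, 0.719, 0.695, 0.012]
contact_force: [0.9, 0.0, 0.9]
width: 0.998
```

```bash
python3 shot.py wrist w19; python3 shot.py side s19; python3 held.py 19
```

```text
20.7833 [-0.707  0.488  1.586  0.029  1.093 -0.686] [ 0.5272 -0.3465  0.073 ] [-0.0136  0.719   0.6948  0.0118]
20.8333 [-0.707  0.488  1.586  0.029  1.093 -0.686] [ 0.5273 -0.3465  0.073 ] [-0.0135  0.719   0.6948  0.0118]
held 6224 [-0.003  0.004  1.   ] [ 0.5263 -0.3508  0.1108] xy mid [ 0.5262 -0.354   0.1107]
[ 0.52724988 -0.34645927  0.07299307] [0.86073882 0.0278848  0.91922625]
```

View pics/c19.png

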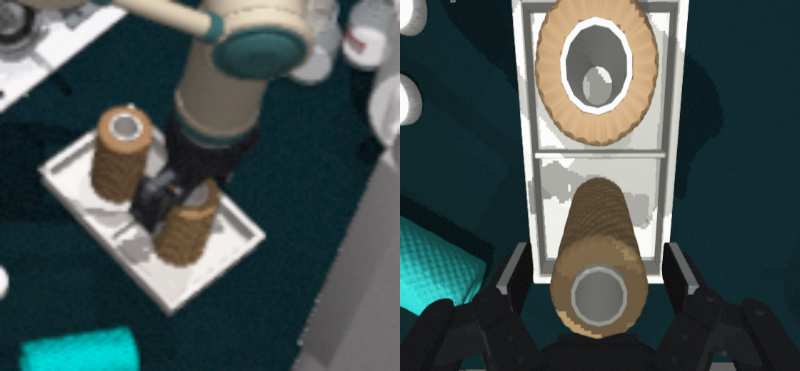

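arm_command:
  deltas:
    - {"linear":[0,0,-10],"turn":[0,0,0]}
    - {"linear":[0,0,-20],"turn":[0,0,0]}
    - {"linear":[0,0,-30],"turn":[0,0,0]}
    - {"linear":[0,0,-38],"turn":[0,0,0]}
    - {"linear":[0,0,-38],"turn":[0,0,0]}

```text
time_s: 21.3
tool_pos: [0.527, -0.351, 0.2107]
orientation: [-0.014, 0.719, 0.695, 0.012]
contact_force: [0.5, -0.4, -0.6]
width: 0.996
```

arm_command:
  deltas:
    - {"linear":[0,-20,-30],"turn":[0,0,0]}
    - {"linear":[0,-30,-20],"turn":[0,0,0]}
    - {"linear":[0,-38,0],"turn":[0,0,0]}
    - {"linear":[0,-38,0],"turn":[0,0,0]}
    - {"linear":[0,-20,0],"turn":[0,0,0]}

```text
time_s: 21.72
tool_pos: [0.3781, -0.3474, 0.2611]
orientation: [-0.013, 0.719, 0.695, 0.011]
contact_force: [0.1, -0.2, -0.4]
width: 0.998
```

arm_command:
  deltas:
    - {"linear":[0,0,0],"turn":[0,0,0]}
    - {"linear":[0,0,0],"turn":[0,0,0]}
    - {"linear":[0,0,0],"turn":[0,0,0]}

```text
time_s: 21.97
tool_pos: [0.3825, -0.3485, 0.2602]
orientation: [-0.012, 0.719, 0.695, 0.012]
contact_force: [0.5, -0.5, -0.1]
width: 1.003
```

```bash
python3 shot.py side s20; python3 shot.py top t20; python3 shot.py wrist w20; python3 - <<'E'
from ax import *
a=cv2.imread('pics/s20.png')[150:350,260:420];b=cv2.imread('pics/t20.png')[150:260,265:425]; cv2.imwrite('pics/c20.png',cv2.hconcat([cv2.resize(a,(400,500),interpolation=2),cv2.resize(b,(400,500*110*400//160//500),interpolation=2).copy() if 0 else cv2.resize(b,(400,500),interpolation=2)]))
s,c=pickle.load(open('s20.pkl','rb')); W=cloud(c); hsv=cv2.cvtColor(c['img'],cv2.COLOR_BGR2HSV)
br=(hsv[...,0]>5)&(hsv[...,0]<28)&(hsv[...,1]>50)&(np.abs(W[...,2]-.114)<.008)
for n,lo,hi in(('new',-.39,-.31),('old',-.30,-.22)):
    P=W[br&(W[...,1]>lo)&(W[...,1]<hi)&(W[...,0]>.45)&(W[...,0]<.6)]; print(n,len(P),((np.percentile(P,2,axis=0)+np.percentile(P,98,axis=0))/2).round(4))
s0=pickle.load(open('s9.pkl','rb'))[1]
W0=cloud(s0); 
for n,Wx in(('s9',W0),('s20',W)):
    m=(Wx[...,2]>.28)&(Wx[...,2]<.36)&(Wx[...,0]>.5)&(Wx[...,0]<.75)&(np.abs(Wx[...,1]+.05)<.05); print(n,m.sum(),np.median(Wx[m],0))
E
```

```text
21.9667 [-0.889  0.186  1.555  0.022  1.427 -0.858] [ 0.3825 -0.3485  0.2602] [-0.0124  0.7191  0.6947  0.0121]
22.0167 [-0.889  0.187  1.555  0.022  1.427 -0.858] [ 0.3828 -0.3485  0.2599] [-0.0127  0.7189  0.6949  0.012 ]
22.0667 [-0.888  0.188  1.555  0.022  1.427 -0.858] [ 0.3828 -0.3484  0.2596] [-0.0131  0.7187  0.6951  0.012 ]
new 162 [ 0.5289 -0.3537  0.1112]Traceback (most recent call last):
  File "<stdin>", line 6, in <module>
    return _quantile_unchecked(
        a, q, axis, out, overwrite_input, method, keepdims, weights)
    return _ureduce(a,
                    func=_quantile_ureduce_func,
    ...<5 lines>...
                    overwrite_input=overwrite_input,
                    method=method)
    r = func(a, **kwargs)
    result = _quantile(arr,
                       quantiles=q,
    ...<2 lines>...
                       out=out,
                       weights=wgt)
    slices_having_nans = np.isnan(arr[-1, ...])
                                  ~~~^^^^^^^^^
IndexError: index -1 is out of bounds for axis 0 with size 0
```

View pics/c20.png

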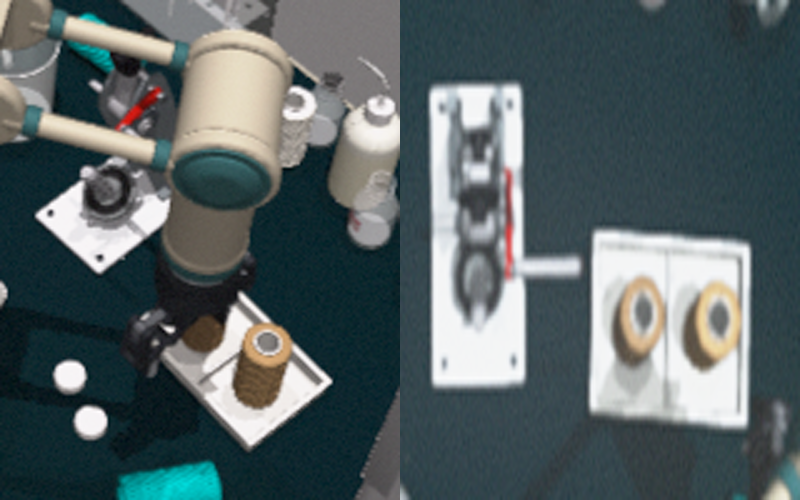

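View pics/w20.png

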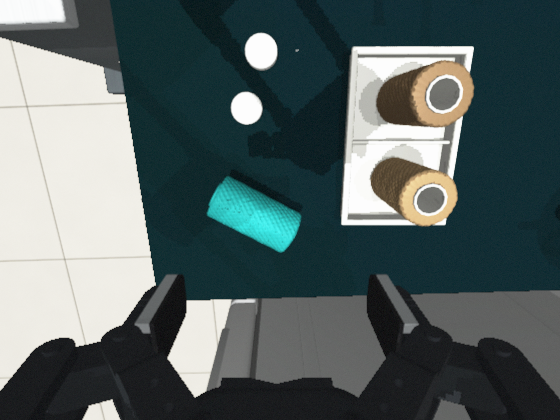

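```bash
python3 - <<'E'
from h import *
d=pickle.load(open('c0.pkl','rb'))['top']; c=pickle.load(open('t20.pkl','rb'))[1]; c9=pickle.load(open('t9.pkl','rb'))[1]
for n,x in(('start',d),('now',c)):
    W=cloud(x);hsv=cv2.cvtColor(x['img'],cv2.COLOR_BGR2HSV);m=(hsv[...,0]>5)&(hsv[...,0]<28)&(hsv[...,1]>70)&(np.abs(W[...,2]-.112)<.008)
    for lo,hi in((-.30,-.22),(-.40,-.31)):
        P=W[m&(W[...,1]>lo)&(W[...,1]<hi)&(W[...,0]>.45)&(W[...,0]<.6)]
        if len(P)>20: print(n,len(P),((np.percentile(P,3,axis=0)+np.percentile(P,97,axis=0))/2).round(4))
r=(slice(165,205),slice(278,340)); print('stand img diff t9/now',np.abs(c9['img'][r].astype(int)-c['img'][r]).mean(),'start/now',np.abs(d['img'][r].astype(int)-c['img'][r]).mean())
from rig import ctrl
s=ctrl.get_state(); print(s['time_s'],s['contact_force']); ctrl.sign_off()
E
```

```text
start 96 [ 0.5242 -0.2544  0.1108]
now 98 [ 0.5253 -0.2544  0.1113]
now 114 [ 0.5237 -0.3487  0.1108]
stand img diff t9/now 4.990725806451613 start/now 10.835215053763442
22.1167 [-0.04336534 -0.22993495 -0.48677818]
the job is handed in; nothing more can be done
```

The spent cartridge is off its post and standing upright in the tray's empty bay. The hold-down arm is back and the pawl is down. I handed the job in at 22.1 s of the 69 s allowed.

**What I did**
- I pinched the pawl's side bar, lifted it about 24 mm and held it there for about 2.3 s. Two wrist pictures about 0.5 s apart showed the arm no longer moving before I lowered the pawl and let go.
- I gripped the cartridge along the leaning post and drew it straight off by about 120 mm. The force readings between draws stayed under about 3 N.
- I lowered the cartridge into the bay until it touched down, then opened the gripper and backed away.

**Last checks**
- **New cartridge:** its top is level and at the same height as the old one's. Its centre is at about (0.526, -0.354), against a measured bay centre of about (0.527, -0.353).
- **Old cartridge:** it reads in the same place as at the start, within about 1 mm of measuring noise.
- **Stand:** the pictures show the arm back and the pawl down. I judged the arm's full swing from these pictures, because the joint angles can't be read directly.
- **Gripper:** it was clear of everything at hand-in, with no contact force.

**What went wrong or disagreed**
- My first pinch closed above the bar because I misread the depth. It touched nothing, and the second pinch held.
- The wrist camera read the cartridge's top as leaning about 31 degrees on the post, against the stated 28. In the gripper it leaned about 2 degrees, which I corrected before setting it down.
- Touchdown pressed with about 12 N for a moment, then I eased off before releasing.
- One script for comparing the old cartridge's position failed because the arm blocked the side camera, so I used the top camera instead.

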